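# Put the spare lamps away in the pop-out tray

### The job

The basin wrench has been left lying in the way of the drawer tray: first lay it flat along the middle of the white tile, lengthways. Then press the release button so that the tray pops out, stand every spare lamp from the carton upright, cap up, in its own yellow ring in the tray, and push the tray home without slamming it until it clicks and stays shut. Leave the other things on the shelf and on the unit as they are.

Things in the scene. Friction and masses are not known exactly. Their poses are not given: they have to be found in the camera images.
- unit: Glossy black drawer unit, 240 mm deep (its x), 250 wide (its y), 148 high, fixed to the shelf, open at the front, holding one sprung tray. Origin: centre of its underside; its +x points to its back, so the tray slides out along -x; z up. Nothing else moves on it.
- tray (a joint): How far the tray is out, m: 0 = home and latched, 0.16 = fully out at its stop. A spring pushes it out with 5 N at home, 3 N fully out: freed, it runs out by itself and stays out. Pushing it home takes 6 N, about 10 N over the last 20 mm as the catch is ridden over; it must go to about 2 mm past home (stop at -0.004), clicks and settles at 0. Let go of sooner, it runs out again.
- tray_front (a point): Moves with the tray: middle of the outer face of its flat black front panel (246 mm wide, 8 thick, from 10 to 138 mm above the shelf, no handle), at 110 mm above the shelf. The face looks along the unit's -x; at home it stands 128 mm in front of the unit's origin.
- release_top (a point): Centre of the top of the round aluminium release button, 26 mm in diameter, standing 14 mm proud of the unit's top near its front left corner (85 mm in front of and 100 mm to the +y side of the unit's origin). Sprung, goes 9 mm down: 3 N to start, 6 N fully down; the tray is freed at about 4 mm. Press straight down.
- ring0 (a point): Yellow ring support 0 in the tray (moves with it): the point where the very bottom of a lamp's globe comes to rest, on the ring's axis, 8 mm above the tray floor. The ring is 18 mm high, 44 mm inside and 56 mm outside diameter; front row, 45 mm behind the inner face of the front panel. Rings stand 70 mm apart in two rows of three; a lamp fits any of them.
- ring1 (a point): Yellow ring support 1 in the tray (moves with it): the point where the very bottom of a lamp's globe comes to rest, on the ring's axis, 8 mm above the tray floor. The ring is 18 mm high, 44 mm inside and 56 mm outside diameter; front row, 45 mm behind the inner face of the front panel. Rings stand 70 mm apart in two rows of three; a lamp fits any of them.
- ring2 (a point): Yellow ring support 2 in the tray (moves with it): the point where the very bottom of a lamp's globe comes to rest, on the ring's axis, 8 mm above the tray floor. The ring is 18 mm high, 44 mm inside and 56 mm outside diameter; front row, 45 mm behind the inner face of the front panel. Rings stand 70 mm apart in two rows of three; a lamp fits any of them.
- ring3 (a point): Yellow ring support 3 in the tray (moves with it): the point where the very bottom of a lamp's globe comes to rest, on the ring's axis, 8 mm above the tray floor. The ring is 18 mm high, 44 mm inside and 56 mm outside diameter; back row, 45 mm in front of the unit when the tray is fully out. Rings stand 70 mm apart in two rows of three; a lamp fits any of them.
- ring4 (a point): Yellow ring support 4 in the tray (moves with it): the point where the very bottom of a lamp's globe comes to rest, on the ring's axis, 8 mm above the tray floor. The ring is 18 mm high, 44 mm inside and 56 mm outside diameter; back row, 45 mm in front of the unit when the tray is fully out. Rings stand 70 mm apart in two rows of three; a lamp fits any of them.
- ring5 (a point): Yellow ring support 5 in the tray (moves with it): the point where the very bottom of a lamp's globe comes to rest, on the ring's axis, 8 mm above the tray floor. The ring is 18 mm high, 44 mm inside and 56 mm outside diameter; back row, 45 mm in front of the unit when the tray is fully out. Rings stand 70 mm apart in two rows of three; a lamp fits any of them.
- carton: Open cardboard carton, loose, 208 mm (its x) by 140 (its y), 66 high, 4 mm walls, dividers making 3 by 2 cells at a 68 mm pitch; origin: centre of its underside, z up. The spare lamps stand in its cells on its 4 mm floor.
- bulb0: Spare opal lamp: white round globe 60 mm in diameter below, narrowing to a brass screw cap 26 mm in diameter on top (from 79 to 105 mm, the lamp's full height), 70 g. Origin: the very bottom of the globe; z along its axis to the cap. Starts upright in a carton cell. Lift it by the cap. There are three to five lamps; an absent one is None from the start.
- bulb1: Spare opal lamp: white round globe 60 mm in diameter below, narrowing to a brass screw cap 26 mm in diameter on top (from 79 to 105 mm, the lamp's full height), 70 g. Origin: the very bottom of the globe; z along its axis to the cap. Starts upright in a carton cell. Lift it by the cap. There are three to five lamps; an absent one is None from the start.
- bulb2: Spare opal lamp: white round globe 60 mm in diameter below, narrowing to a brass screw cap 26 mm in diameter on top (from 79 to 105 mm, the lamp's full height), 70 g. Origin: the very bottom of the globe; z along its axis to the cap. Starts upright in a carton cell. Lift it by the cap. There are three to five lamps; an absent one is None from the start.
- bulb3: Spare opal lamp: white round globe 60 mm in diameter below, narrowing to a brass screw cap 26 mm in diameter on top (from 79 to 105 mm, the lamp's full height), 70 g. Origin: the very bottom of the globe; z along its axis to the cap. Starts upright in a carton cell. Lift it by the cap. There are three to five lamps; an absent one is None from the start.
- bulb4: Spare opal lamp: white round globe 60 mm in diameter below, narrowing to a brass screw cap 26 mm in diameter on top (from 79 to 105 mm, the lamp's full height), 70 g. Origin: the very bottom of the globe; z along its axis to the cap. Starts upright in a carton cell. Lift it by the cap. There are three to five lamps; an absent one is None from the start.
- wrench: Chrome basin wrench, 185 mm long, 0.35 kg, starts lying flat in the tray's way. Round shaft 14 mm thick along its x, its axis 9 mm above the origin; T-bar (90 mm across, along its y) at x = -77 mm, claw jaw (26 mm wide) at x = +78 mm, both 18 mm high. Origin: middle of its length, level with its underside; z up. It balances within 10 mm of the origin.
- tile: White ceramic tile used as a rest, fixed, 200 mm long (its x) by 150 (its y), 8 mm thick; origin: centre of its underside, so its top is 8 mm above that.
- funnel_cap: Bystander: red plastic funnel-shaped cap, 84 mm wide at the bottom, 70 high. The body's origin is the centre of its underside. Leave it where it is.
- bleed_key: Bystander: steel radiator bleed key, 58 mm long, 10 high, lying flat. The body's origin is the centre of its underside. Leave it where it is.
- jar: Bystander: amber jar with green lid, 72 mm in diameter, 85 high. The body's origin is the centre of its underside. Leave it where it is.
- tin: Bystander: blue tin, 80 mm in diameter, 85 high. The body's origin is the centre of its underside. Leave it where it is.
- valve_head: Bystander: white radiator valve head, 50 mm in diameter, 74 high, standing on the unit's top. The body's origin is the centre of its underside. Leave it where it is.
- torch: Bystander: black and yellow torch, 140 mm long, 42 high, lying on the unit's top at the back. The body's origin is the centre of its underside. Leave it where it is.
Not all that is in view belongs to the job. What is meant by the wrench is not red, and is the larger of those in its own colour.

How it is judged (in metres and radians):
On the way, in this order (a step that is already met when the one before it is completed fails the run):
1. the basin wrench lies flat on the white tile, along it (horizontal distance between wrench and tile below 0.03 m and z of wrench in the frame of tile between 0.003 and 0.014 m and angle between the x axis of wrench and the x axis of tile, either way round below 0.3 rad and angle between wrench's own z axis and vertical below 0.15 rad and linear speed of wrench below 0.03 m/s), for 0.3 s.
2. the tray has been released and is out (value of joint tray above 0.145 m), for 0.2 s.
3. every lamp stands upright in a ring of the open tray ((distance between bulb0 and ring0 below 0.012 m or distance between bulb0 and ring1 below 0.012 m or distance between bulb0 and ring2 below 0.012 m or distance between bulb0 and ring3 below 0.012 m or distance between bulb0 and ring4 below 0.012 m or distance between bulb0 and ring5 below 0.012 m) and angle between each of bulb0, bulb1, bulb2, bulb3, bulb4's own z axis and vertical below 0.25 rad and linear speed of each of bulb0, bulb1, bulb2, bulb3, bulb4 below 0.03 m/s and (distance between bulb1 and ring0 below 0.012 m or distance between bulb1 and ring1 below 0.012 m or distance between bulb1 and ring2 below 0.012 m or distance between bulb1 and ring3 below 0.012 m or distance between bulb1 and ring4 below 0.012 m or distance between bulb1 and ring5 below 0.012 m) and (distance between bulb2 and ring0 below 0.012 m or distance between bulb2 and ring1 below 0.012 m or distance between bulb2 and ring2 below 0.012 m or distance between bulb2 and ring3 below 0.012 m or distance between bulb2 and ring4 below 0.012 m or distance between bulb2 and ring5 below 0.012 m) and (distance between bulb3 and ring0 below 0.012 m or distance between bulb3 and ring1 below 0.012 m or distance between bulb3 and ring2 below 0.012 m or distance between bulb3 and ring3 below 0.012 m or distance between bulb3 and ring4 below 0.012 m or distance between bulb3 and ring5 below 0.012 m) and (distance between bulb4 and ring0 below 0.012 m or distance between bulb4 and ring1 below 0.012 m or distance between bulb4 and ring2 below 0.012 m or distance between bulb4 and ring3 below 0.012 m or distance between bulb4 and ring4 below 0.012 m or distance between bulb4 and ring5 below 0.012 m) and value of joint tray above 0.12 m), for 0.2 s.
At the end, for the whole second after the job is handed in: Tray home on its catch within 5 mm; each lamp in a ring, foot within 12 mm of the seat, within 14 degrees of upright; wrench flat on the tile, its middle within 30 mm of the tile's centre and within 17 degrees of its long side; all at rest (all of step 1 and (distance between bulb0 and ring0 below 0.012 m or distance between bulb0 and ring1 below 0.012 m or distance between bulb0 and ring2 below 0.012 m or distance between bulb0 and ring3 below 0.012 m or distance between bulb0 and ring4 below 0.012 m or distance between bulb0 and ring5 below 0.012 m) and angle between each of bulb0, bulb1, bulb2, bulb3, bulb4's own z axis and vertical below 0.25 rad and linear speed of each of bulb0, bulb1, bulb2, bulb3, bulb4 below 0.03 m/s and (distance between bulb1 and ring0 below 0.012 m or distance between bulb1 and ring1 below 0.012 m or distance between bulb1 and ring2 below 0.012 m or distance between bulb1 and ring3 below 0.012 m or distance between bulb1 and ring4 below 0.012 m or distance between bulb1 and ring5 below 0.012 m) and (distance between bulb2 and ring0 below 0.012 m or distance between bulb2 and ring1 below 0.012 m or distance between bulb2 and ring2 below 0.012 m or distance between bulb2 and ring3 below 0.012 m or distance between bulb2 and ring4 below 0.012 m or distance between bulb2 and ring5 below 0.012 m) and (distance between bulb3 and ring0 below 0.012 m or distance between bulb3 and ring1 below 0.012 m or distance between bulb3 and ring2 below 0.012 m or distance between bulb3 and ring3 below 0.012 m or distance between bulb3 and ring4 below 0.012 m or distance between bulb3 and ring5 below 0.012 m) and (distance between bulb4 and ring0 below 0.012 m or distance between bulb4 and ring1 below 0.012 m or distance between bulb4 and ring2 below 0.012 m or distance between bulb4 and ring3 below 0.012 m or distance between bulb4 and ring4 below 0.012 m or distance between bulb4 and ring5 below 0.012 m) and value of joint tray below 0.005 m); the robot touches nothing.
It fails at once if a bystander was moved by more than 50 mm (distance of any of funnel_cap, bleed_key, jar, tin, valve_head, torch from where it was at the start of the episode above 0.05 m).
It fails at once if the tray was slammed in faster than 0.4 m/s (velocity of joint tray below -0.4 m/s).
Of bulb0, bulb1, bulb2, bulb3, bulb4 only 3 to 5 are there at a start; the rules pass over those that are not, and their reading is None.
At some moment in a run one of wrench, carton may be knocked a few centimetres aside while the robot is not near it.
It also fails if it takes over 210 s, if anything falls off the work surface, if the arm or the gripper's body presses on something with over 40 N, if the wrist force passes 120 N, or if a joint passes its speed limit or range.

### The arm

A 6-joint arm with a two-finger parallel gripper is mounted at the origin on the work surface. World frame = base frame: x ahead of the robot, y to its left, z up, the work surface at z = 0. Lengths are in m, angles in degrees, forces in N, time in s.
With the tool pointing down it reaches from about 0.3 to 0.75 m from the base axis. Payload 8.5 kg.
Tool frame: the origin (TCP) lies at the very end of the fingers, on their centre line; the grasp point (between the pads) lies 19 mm behind it; z points along the fingers, y is the line along which they close (so a half turn about z gives the same grasp; the last joint's range is limited). The gripper opens to 85 mm and grips with 20 to 120 N. Pads are 22 mm wide; open, the fingers measure 114 mm over their backs; the gripper's body (76 mm by 85 mm) begins 54 mm behind the grasp point. The pads swing forward as they close: fully open they stand 13 mm farther back than shut.
Start: joints at [58.195, 21.807, 74.336, -0, 83.858, -12.336], TCP at [0.183, 0.519, 0.231] pointing down, gripper open.
Joint ranges: [-178.18, 178.18], [-50.72, 133.34], [12.68, 142.11], [-81.47, 261.47], [9.98, 163.14], [-165.26, 165.26]. Speed limits (degrees/s): [136.94, 136.94, 180, 180, 180, 180].

### API

Orientations are given as a 3x3 rotation matrix whose columns are the frame's x, y, z axes.
In Python, from rig import observe, cams, ticket gives the robot as it stands.
- The arm moves only by the tool move_arm, never from a script. Its arguments are lists of equal length, an entry for each row: "jaw": the finger opening in cm, from 0 to 8.54; "dp": the shift along the tool's x, y, z in cm, a list of three; "turn": the turn, a rotation vector about the tool's x, y, z in rad, a list of three. In form: {"jaw": [jaw, ...], "dp": [[tx, ty, tz], ...], "turn": [[wx, wy, wz], ...]}. A call has 1 to 12 rows; each row shifts and turns the commanded pose from where the row before left it, along the tool's axes as they then stand; what a row does not reach is not made up. A row lasts 1/12 s, in which the tool goes at most 41.7 mm and 7.16 degrees, less where a joint would pass 70% of its speed; a pose out of reach is approached as far as the arm can. A call is refused whole if a number of a shift passes 4.17 or a number of a turn 0.125, either way. A call with a gripper value outside its range is refused whole. The fingers move at their own pace and stop on an object; "force" is the grip in N (left out, the last holds). Time passes only in rows, so rows that do not move let the fingers close. It gives the time, the measured TCP pose, the force, the opening and the grip force at its end, in the units of the state.
- observe(): the state, without advancing time (a new reading comes with each control period).
- cams.get_image(name): name is "scene" or "top" or "wrist"; returns (picture, depth): 480x640x3 uint8, red, green, blue; 480x640 float32, m along the optical axis (not along the pixel's ray), 0 where there is no reading.
- cams.calibration(name): a dict with "vertical_fov" (degrees; the focal length in pixels is half the picture's height over the tangent of half this angle, whatever the lens; pixels are square), "cx", "cy" (the principal point, pixels), "view" (4x4, takes a point from world to camera coordinates); the wrist camera has in their place "tool_from_camera" (4x4, takes a point from camera to tool coordinates, whose origin is the TCP and whose axes are the flange's). Camera axes: x right, y up, looking along -z (the intrinsics and any distortion apply to the point x, -y, -z); pixel columns grow to the right and rows downward; lengths in m; the calibration is good to about 2 mm. The wrist camera is an equidistant fisheye: a pixel r from the principal point sees the ray r / f radians off the axis. A picture is of the moment at which its call begins: read the wrist's pose just before it. calibration takes no time and is no camera call.
- ticket.close_job(): hands the job in; it is judged then, once.
Trained networks look in the newest picture that a camera, given by its name, has taken for a name from the list of things; names that differ only in an ending like _2 or _b are one class to them, and where a whole thing is asked for, a point or a joint stands for the part that bears it (a point fixed in the world has none). Each returns a list of dicts, best first, with "p" (0 to 1); they miss things now and then, are a little off and sometimes report something else, mostly with a low value. They report only what shows in the picture. A call takes as long as a camera call. They do not tell look-alikes from the thing itself.
- cams.spot_in(camera, query): "box" ([centre column, centre row, width, height] as shares, 0 to 1, of the picture: columns of its width, rows of its height, round what is visible of it).
- cams.outline_of(camera, query): "mask" (480x640 bool, what is visible of it) and "box" ([centre column, centre row, width, height] as shares, 0 to 1, of the picture: columns of its width, rows of its height, round what is visible of it).
- cams.mark_of(camera, query): "location" ([column, row] as shares, 0 to 1, of the picture: columns of its width, rows of its height: a listed point, or the origin of a listed thing).
The state is a dict: "time_s": time; "q": joint angles; "qvel": joint speeds; "joint_efforts": joint torques, N m; "position": TCP position; "tool_rot": TCP orientation; "ft_force": force on the tool from outside, world axes, zero at the start; "wrist_torque": the same for the moment, N m; "grip_width": finger opening in m; "gripper_force": force on a finger pad.
Only numpy, scipy, OpenCV 4.12 (cv2) and the standard library are available. Lean on these libraries where they do the work, as an engineer would, in place of code of your own. Each camera call takes 0.05 s, during which the arm holds its last target. There are 200 camera calls.

## Working session

There is one attempt and no reset: what is moved stays moved. The work goes in short steps, Python scripts to look and compute and a tool call to move; the robot and the scene stay as the last step left them, time stands still between calls to the robot, and variables do not carry over. Pictures are saved under pics/ and viewed, at most 14 in all, crops included, and the job is handed in when it is done.

Besides the shell and the picture viewer there is one more tool, called after "Request:" as a command line: name --argument value ..., lists and objects as JSON in quotes. move_arm: Moves the arm, as the interface text tells. Its arguments: {"type":"object","properties":{"jaw":{"type":"array","items":{"type":"number"}},"dp":{"type":"array","items":{"type":"array","items":{"type":"number"}}},"turn":{"type":"array","items":{"type":"array","items":{"type":"number"}}},"force":{"type":"number"}},"required":["jaw","dp","turn"]}

```bash
ls; mkdir -p pics; cat > h.py <<'E'
import numpy as np, cv2
from rig import observe, cams, ticket
def K(n):
    c=cams.calibration(n); return 240/np.tan(np.radians(c["vertical_fov"])/2),c["cx"],c["cy"],c
def ray(n,u,v,T=None):
    f,cx,cy,c=K(n)
    if n=="wrist":
        dx,dy=u-cx,v-cy; r=np.hypot(dx,dy); th=r/f
        s=np.sin(th)/max(r,1e-9); d=np.array([dx*s,-dy*s,-np.cos(th)])
        M=T@c["tool_from_camera"]
    else:
        d=np.array([(u-cx)/f,-(v-cy)/f,-1.]); M=np.linalg.inv(c["view"])
    return M[:3,3],M[:3,:3]@d
def onz(n,u,v,z,T=None):
    o,d=ray(n,u,v,T); return o+d*(z-o[2])/d[2]
def dep(n,u,v,D,T=None):
    o,d=ray(n,u,v,T); zz=D[int(v),int(u)]
    if n=="wrist": 
        f,cx,cy,c=K(n); d=d/np.cos(np.hypot(u-cx,v-cy)/f)
    return o+d*zz
def tool():
    s=observe(); T=np.eye(4); T[:3,:3]=s["tool_rot"]; T[:3,3]=s["position"]; return T
def px(b): return b[0]*640,b[1]*480
def save(n,name): 
    im,D=cams.get_image(n); cv2.imwrite("pics/"+name,im[:,:,::-1]); return im,D
E
python3 - <<'E'
from h import *
s=observe(); print(s["time_s"],s["position"],s["tool_rot"])
for n in("top","scene"):
    im,D=save(n,n+"0.png"); c=cams.calibration(n); print(n,c)
    if n=="top":
        for q in["unit","tray_front","release_top","carton","bulb0","wrench","tile","funnel_cap","bleed_key","jar","tin","valve_head","torch"]:
            for r in cams.mark_of(n,q)[:5]:
                u,v=px(r["location"]); print(q,round(r["p"],2),round(u),round(v),dep(n,u,v,D).round(3))
E
```

```text
pics
0.0 [0.18315948 0.51830261 0.23069498] [[-9.42819104e-01  3.33303960e-01 -7.78587275e-04]
 [ 3.33304721e-01  9.42818318e-01 -1.25808306e-03]
 [ 3.14742277e-04 -1.44565156e-03 -9.99998906e-01]]
top {'vertical_fov': 42.28492084016858, 'cx': 318.23027881443085, 'cy': 233.8414765498079, 'view': array([[ 0.00279881, -0.99997992,  0.00568646, -0.00564178],
       [ 0.9921116 ,  0.00348937,  0.12530925, -0.51543032],
       [-0.12532657,  0.00529088,  0.99210143, -1.41968427],
       [ 0.        ,  0.        ,  0.        ,  1.        ]])}
unit 0.7 310 149 [0.689 0.015 0.147]
unit 0.53 444 232 [ 0.515 -0.29   0.071]
tray_front 0.77 317 194 [0.602 0.    0.073]
release_top 0.52 269 174 [0.629 0.103 0.158]
carton 0.71 458 233 [ 0.52  -0.331  0.034]
bulb0 0.79 442 233 [ 0.516 -0.288  0.062]
bulb0 0.74 466 229 [ 0.524 -0.344  0.062]
bulb0 0.56 474 204 [ 0.58  -0.362  0.068]
wrench 0.85 167 351 [0.244 0.346 0.009]
wrench 0.82 313 252 [0.477 0.009 0.003]
wrench 0.57 484 368 [ 0.205 -0.391 -0.001]
wrench 0.31 286 176 [0.627 0.067 0.155]
tile 0.69 171 245 [0.491 0.345 0.005]
funnel_cap 0.75 345 173 [ 0.634 -0.061  0.151]
funnel_cap 0.64 409 299 [ 0.364 -0.21   0.065]
bleed_key 0.67 238 304 [0.353 0.184 0.   ]
bleed_key 0.67 312 150 [0.687 0.011 0.149]
jar 0.57 202 153 [0.696 0.264 0.082]
tin 0.6 444 150 [ 0.703 -0.293  0.085]
tin 0.51 171 246 [0.489 0.345 0.009]
valve_head 0.68 346 132 [ 0.704 -0.06   0.221]
valve_head 0.55 315 178 [0.623 0.004 0.147]
torch 0.86 304 109 [0.766 0.028 0.184]
scene {'vertical_fov': 51.95382320630867, 'cx': 323.7077892711943, 'cy': 238.94789475339078, 'view': array([[-0.97716175,  0.21242605, -0.00548528,  0.49012548],
       [-0.17486736, -0.78918927,  0.58872889,  0.00387011],
       [ 0.12073243,  0.57624254,  0.80831195, -1.31835468],
       [ 0.        ,  0.        ,  0.        ,  1.        ]])}
```

View pics/top0.png

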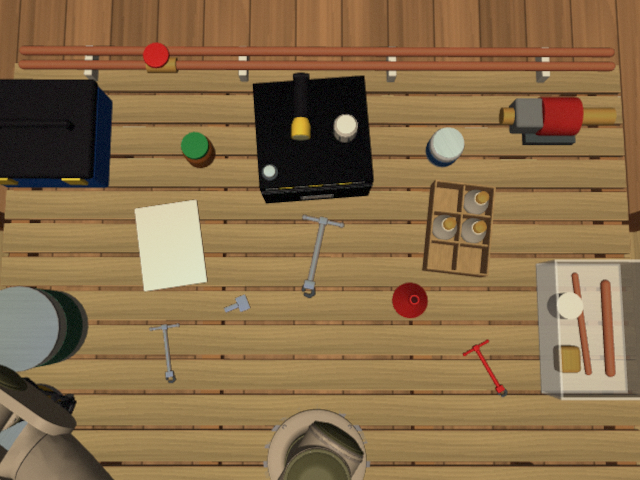

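View pics/scene0.png

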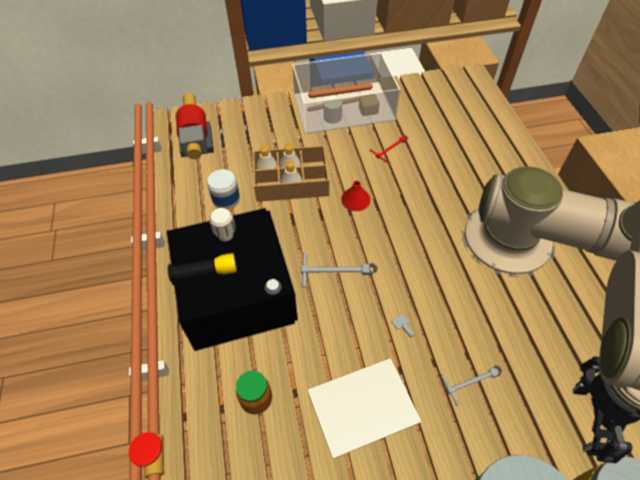

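Top view: large wrench shaft from about (322,221) to (310,290), tile corners about (135,208)–(206,282), carton at (458,230) with three lamps at (477,202), (445,226) and (474,230). Unit button is at (269,172). The small grey wrench and the red one are decoys.

```bash
cat >> h.py <<'E'
def rect(n,q,z,T=None,near=None,show=True):
    out=[]
    for r in cams.outline_of(n,q):
        m=r["mask"]; vs,us=np.nonzero(m)
        if len(us)<30: continue
        if near is not None and np.hypot(us.mean()-near[0],vs.mean()-near[1])>25: continue
        P=np.array([onz(n,u,v,z,T)[:2] for u,v in zip(us,vs)])
        (c,wh,a)=cv2.minAreaRect((P*1000).astype(np.float32))
        out.append((r["p"],np.array(c),wh,a,P.mean(0)*1000,P))
    return out
E
python3 - <<'E'
from h import *
im,D=cams.get_image("top")
for q,z,nr in[("wrench",.009,(316,255)),("tile",.008,(171,245)),("carton",.066,(460,229)),("unit",.148,None)]:
    for r in rect("top",q,z,near=nr):
        P=r[5]; w=np.linalg.svd(P-P.mean(0),full_matrices=0)[2][0]
        print(q,round(r[0],2),np.round(r[1]),np.round(r[2]),round(r[3],1),np.round(r[4]),"axis",w.round(3))
print("wr T-bar mid",onz("top",322,221,.009),"claw",onz("top",309,289,.009))
for u,v in[(135,208),(195,200),(206,282),(145,291)]: print(onz("top",u,v,.008).round(3))
for u,v in[(254,84),(364,77),(371,183),(262,192)]: print("unit",onz("top",u,v,.148).round(3))
for u,v in[(481,198),(451,222),(480,226)]: print("cap",onz("top",u,v,.107).round(3),dep("top",u,v,D).round(3))
E
```

```text
wrench 0.61 [467. -16.] [ 93. 192.] 89.5 [479.  -2.] axis [-0.975  0.22 ]Traceback (most recent call last):
  File "<stdin>", line 4, in <module>
  File "h.py", line 32, in rect
    P=np.array([onz(n,u,v,z,T)[:2] for u,v in zip(us,vs)])
                ~~~^^^^^^^^^^^
  File "h.py", line 15, in onz
    o,d=ray(n,u,v,T); return o+d*(z-o[2])/d[2]
        ~~~^^^^^^^^^
  File "h.py", line 6, in ray
    f,cx,cy,c=K(n)
              ~^^^
  File "h.py", line 4, in K
    c=cams.calibration(n); return 240/np.tan(np.radians(c["vertical_fov"])/2),c["cx"],c["cy"],c
ValueError: time passes only in moves, steps and waits
```

```bash
sed -i 's/^def K(n):/import functools\n@functools.lru_cache(None)\ndef K(n):/' h.py
python3 - <<'E'
from h import *
im,D=cams.get_image("top")
for q,z,nr in[("wrench",.009,(316,255)),("tile",.008,(171,245)),("carton",.066,(460,229)),("unit",.148,None)]:
    for r in rect("top",q,z,near=nr):
        P=r[5]; w=np.linalg.svd(P-P.mean(0),full_matrices=0)[2][0]
        print(q,round(r[0],2),np.round(r[1]),np.round(r[2]),round(r[3],1),np.round(r[4]),"axis",w.round(3))
print("wr T-bar mid",onz("top",322,221,.009),"claw",onz("top",309,289,.009))
for u,v in[(135,208),(195,200),(206,282),(145,291)]: print(onz("top",u,v,.008).round(3))
for u,v in[(254,84),(364,77),(371,183),(262,192)]: print("unit",onz("top",u,v,.148).round(3))
for u,v in[(481,198),(451,222),(480,226)]: print("cap",onz("top",u,v,.107).round(3),dep("top",u,v,D).round(3))
E
```

```text
wrench 0.84 [467. -15.] [ 96. 197.] 89.6 [479.  -0.] axis [-0.981  0.197]
tile 0.77 [493. 346.] [203. 154.] 8.9 [492. 346.] axis [-0.99  -0.138]
carton 0.64 [ 527. -326.] [153. 214.] 83.8 [ 519. -322.] axis [-1.     0.007]
unit 0.65 [714.   9.] [276. 252.] 4.0 [706.  10.] axis [-1.    -0.016]
wr T-bar mid [ 0.5492982  -0.01304137  0.009     ] claw [0.38760468 0.01719793 0.009     ]
[0.579 0.434 0.008]
[0.599 0.291 0.008]
[0.403 0.26  0.008]
[0.382 0.402 0.008]
unit [0.835 0.14  0.148]
unit [ 0.853 -0.104  0.148]
unit [ 0.613 -0.118  0.148]
unit [0.592 0.119 0.148]
cap [ 0.588 -0.368  0.107] [ 0.588 -0.367  0.11 ]
cap [ 0.534 -0.299  0.107] [ 0.533 -0.298  0.11 ]
cap [ 0.525 -0.364  0.107] [ 0.524 -0.362  0.111]
```

```bash
cat >> h.py <<'E'
def go(p,yaw=None):
    "prints turn about tool z (rad, half-turn free), then shift in cm along current tool axes; lists tilt"
    T=tool(); R=T[:3,:3]; y=np.degrees(np.arctan2(R[1,1],R[0,1]))
    if yaw is not None:
        d=(yaw-y+90)%180-90
        print("turn first z",round(-np.radians(d),3)); 
        from scipy.spatial.transform import Rotation as Q
        R2=R@Q.from_rotvec([0,0,-np.radians(d)]).as_matrix()
        print("shift after turn",(R2.T@(np.array(p)-T[:3,3])*100).round(2))
    print("shift now",(R.T@(np.array(p)-T[:3,3])*100).round(2),"yawY",round(y,1),"q6",observe()["q"][5], "tcp",T[:3,3].round(4),"tilt",R[:2,2].round(3))
E
python3 - <<'E'
from h import *
go([.47,.002,.16],79.4)
E
```

```text
turn first z -0.155
shift after turn [-37.68 -45.5    7.13]
shift now [-44.24 -39.14   7.13] yawY 70.5 q6 -12.337345213035322 tcp [0.1833 0.5185 0.2313] tilt [-0. -0.]
```

Request:
move_arm --jaw '[5,5,5,5,5,5,5,5,5,5,5,5]' --dp '[[0,0,0],[0,0,0],[-2.5,-3,0],[-2.5,-3,0],[-2.5,-3,0],[-2.5,-3,0],[-2.5,-3,0],[-2.5,-3,0],[-2.5,-3,0],[-2.5,-3,0],[-2.5,-3,0],[-2.5,-3,0]]' --turn '[[0,0,-0.08],[0,0,-0.075],[0,0,0],[0,0,0],[0,0,0],[0,0,0],[0,0,0],[0,0,0],[0,0,0],[0,0,0],[0,0,0],[0,0,0]]'

```text
time_s: 2.15
position: [0.3745, 0.1759, 0.2316]
tool_rot: [[-0.983, 0.184, 0.001], [0.184, 0.983, 0.0], [-0.001, 0.0, -1.0]]
ft_force: [0.5, 1.0, 0.0]
grip_width: 0.0502
gripper_force: 0.0
```

Request:
move_arm --jaw '[5,5,5,5,5,5,5]' --dp '[[-2.5,-3,1],[-2.5,-3,1],[-2.5,-3,1],[-2.5,-3,1],[-2.7,-3.5,3],[0,0,0],[0,0,0]]' --turn '[[0,0,0],[0,0,0],[0,0,0],[0,0,0],[0,0,0],[0,0,0],[0,0,0]]'

```text
time_s: 2.73
position: [0.4658, 0.0095, 0.1669]
tool_rot: [[-0.982, 0.187, -0.003], [0.187, 0.982, 0.001], [0.003, 0.0, -1.0]]
ft_force: [-1.0, 0.6, 0.8]
grip_width: 0.0501
gripper_force: 0.0
```

```bash
cat >> h.py <<'E'
def axis2(n,q,z,T,p0,rad=.15):
    "line fit to the wrench shaft: PCA of mask near p0"
    for r in rect(n,q,z,T):
        P=r[5]
        if np.linalg.norm(P.mean(0)-p0)>.08: continue
        (c,wh,a)=cv2.minAreaRect((P*1000).astype(np.float32))
        k=P[np.linalg.norm(P-p0,axis=1)<.045]; vx,vy,x,y=cv2.fitLine(k.astype(np.float32),cv2.DIST_HUBER,0,.01,.01).ravel()
        print(q,round(r[0],2),"rect",np.round(c),np.round(wh),round(a,1),"line deg",np.degrees(np.arctan(vy/vx)).round(1),"y at p0x",y+(p0[0]-x)*vy/vx)
        return r
E
python3 - <<'E'
from h import *
T=tool(); im,D=save("wrist","w1.png")
axis2("wrist","wrench",.009,T,np.array([.47,.002]))
go([.47,.002,.003],79.4)
E
```

```text
wrench 0.69 rect [472.  18.] [ 98. 196.] 68.6 line deg -11.9 y at p0x 0.0019717479037923255
turn first z 0.0
shift after turn [-0.59 -0.83 16.53]
shift now [-0.59 -0.83 16.53] yawY 79.4 q6 -92.67080004282288 tcp [0.4657 0.0112 0.1683] tilt [0. 0.]
```

View pics/w1.png

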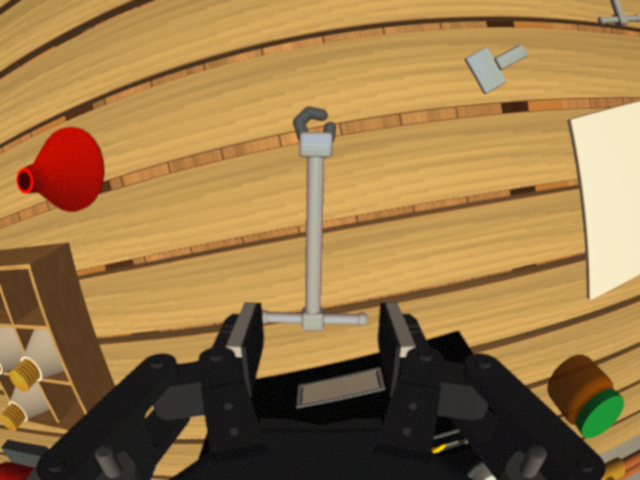

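Wrist view: T-bar centre at (313,320), claw block at (316,145) with its hook reaching (312,110). The fingers are at (240,340) and (400,340).

```bash
python3 - <<'E'
from h import *
T=tool()
a=onz("wrist",313,320,.012,T); b=onz("wrist",316,140,.012,T); print(a,b,np.linalg.norm(a-b))
d=(b-a)/np.linalg.norm(b-a); o=a+.077*d; print(o, np.degrees(np.arctan(d[1]/d[0])))
for u,v in[(316,200),(314,260)]: print(onz("wrist",u,v,.009,T))
go([o[0],o[1],.003],90+np.degrees(np.arctan(d[1]/d[0])))
E
```

```text
[ 0.55155836 -0.01268337  0.012     ] [0.39467127 0.01996205 0.012     ] 0.1602475671358521
[0.47617309 0.00300297 0.012     ] -11.754498961304273
[0.44344527 0.0107164  0.009     ]
[ 0.49496947 -0.00084524  0.009     ]
turn first z 0.021
shift after turn [-1.19 -0.59 16.53]
shift now [-1.18 -0.62 16.53] yawY 79.4 q6 -92.67080004282288 tcp [0.4657 0.0112 0.1683] tilt [0. 0.]
```

Request:
move_arm --jaw '[5,5,5,5,5,5,5,0,0,0,0,0]' --dp '[[-1,-0.6,2],[0,0,3],[0,0,3],[0,0,3],[0,0,3],[0,0,2.3],[0,0,0],[0,0,0],[0,0,0],[0,0,0],[0,0,0],[0,0,0]]' --turn '[[0,0,0.03],[0,0,0],[0,0,0],[0,0,0],[0,0,0],[0,0,0],[0,0,0],[0,0,0],[0,0,0],[0,0,0],[0,0,0],[0,0,0]]' --force 60

```text
time_s: 3.83
position: [0.4755, 0.0031, 0.0069]
tool_rot: [[-0.977, 0.213, 0.004], [0.213, 0.977, -0.001], [-0.004, 0.0, -1.0]]
ft_force: [-1.3, 3.1, 8.3]
grip_width: 0.0113
gripper_force: 58.6
```

Request:
move_arm --jaw '[0,0,0,0,0,0]' --dp '[[0,0,0],[0,0,-1],[0,0,-2],[0,0,-2],[0,0,-2],[0,0,0]]' --turn '[[0,0,0],[0,0,0],[0,0,0],[0,0,0],[0,0,0],[0,0,0]]'

```text
time_s: 4.33
position: [0.4762, 0.0027, 0.0788]
tool_rot: [[-0.977, 0.213, 0.007], [0.213, 0.977, -0.002], [-0.008, -0.0, -1.0]]
ft_force: [1.2, -0.7, -3.4]
grip_width: 0.0107
gripper_force: 59.5
```

```bash
python3 - <<'E'
from h import *
print(observe()["ft_force"],observe()["grip_width"])
go([.492,.346,.08],98.5)
E
```

```text
[ 1.20148463 -0.65885879 -3.38310077] 0.010700296915828127
turn first z -0.363
shift after turn [-6.64 33.72 -0.17]
shift now [ 5.76 33.88 -0.17] yawY 77.7 q6 -91.66700916000624 tcp [0.4762 0.0027 0.0788] tilt [ 0.007 -0.002]
```

Request:
move_arm --jaw '[0,0,0,0,0,0,0,0,0,0,0,0]' --dp '[[0,0,0],[0,0,0],[0,0,0],[0,0,0],[-0.8,4,0],[-0.8,4,0],[-0.8,4,0],[-0.8,4,0],[-0.8,4,0],[-0.8,4,0],[-0.8,4,0],[-0.8,4,0]]' --turn '[[0,0,-0.09],[0,0,-0.09],[0,0,-0.09],[0,0,-0.093],[0,0,0],[0,0,0],[0,0,0],[0,0,0],[0,0,0],[0,0,0],[0,0,0],[0,0,0]]'

```text
time_s: 5.33
position: [0.4898, 0.3309, 0.0742]
tool_rot: [[-0.989, -0.148, -0.001], [-0.148, 0.989, -0.0], [0.001, -0.0, -1.0]]
ft_force: [1.9, -0.7, -3.9]
grip_width: 0.0112
gripper_force: 59.5
```

Request:
move_arm --jaw '[0,0,0]' --dp '[[-0.2,1.7,0],[0,0,0],[0,0,0]]' --turn '[[0,0,0],[0,0,0],[0,0,0]]'

```text
time_s: 5.58
position: [0.4892, 0.3466, 0.0739]
tool_rot: [[-0.989, -0.15, -0.001], [-0.15, 0.989, -0.001], [0.001, -0.001, -1.0]]
ft_force: [-0.9, 0.1, -4.6]
grip_width: 0.0109
gripper_force: 59.7
```

```bash
python3 - <<'E'
from h import *
T=tool(); im,D=save("wrist","w2.png")
for r in rect("wrist","tile",.008,T): print("tile",round(r[0],2),np.round(r[1]),np.round(r[2]),round(r[3],1))
go([.492,.346,.08],98.5); print(observe()["ft_force"],observe()["wrist_torque"])
E
```

```text
tile 0.78 [491. 347.] [199. 150.] 8.7
turn first z -0.001
shift after turn [-0.24  0.05 -0.57]
shift now [-0.24  0.05 -0.57] yawY 98.5 q6 -74.58835698490832 tcp [0.4897 0.3452 0.0743] tilt [-0.001 -0.001]
[-0.29692895  0.20131302 -3.94747507] [-0.03257974  0.07923558 -0.05633292]
```

View pics/w2.png

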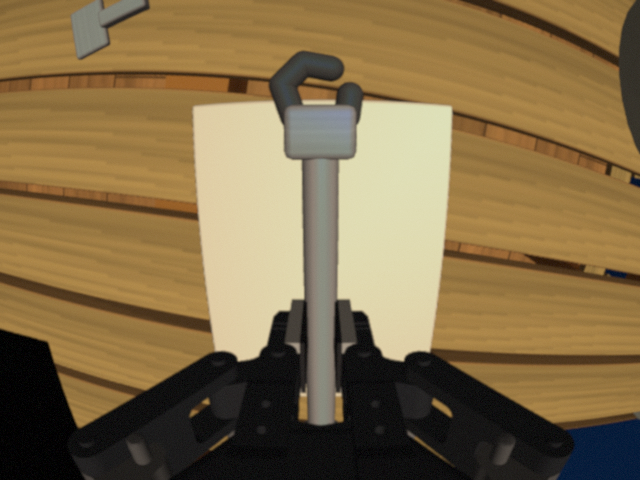

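Wrench is held square and centred over the tile, which spans (195–450, 105–360). I'll lower it now.

Request:
move_arm --jaw '[0,0,0,0,0,4,5,5,5,5,5,5]' --dp '[[-0.2,0,2],[0,0,2],[0,0,1.2],[0,0,0.5],[0,0,0.2],[0,0,0],[0,0,0],[0,0,0],[0,0,-2],[0,0,-4],[0,0,-4],[0,0,-4]]' --turn '[[0,0,0],[0,0,0],[0,0,0],[0,0,0],[0,0,0],[0,0,0],[0,0,0],[0,0,0],[0,0,0],[0,0,0],[0,0,0],[0,0,0]]'

```text
time_s: 6.68
position: [0.4919, 0.3462, 0.1587]
tool_rot: [[-0.989, -0.148, 0.001], [-0.148, 0.989, 0.001], [-0.001, 0.0, -1.0]]
ft_force: [0.2, 0.6, -0.1]
grip_width: 0.0498
gripper_force: 0.0
```

```bash
python3 - <<'E'
from h import *
T=tool(); im,D=save("wrist","w3.png")
for q in("tile","wrench"):
  for r in cams.mark_of("wrist",q)[:2]:
    print(q,r["p"],onz("wrist",*px(r["location"]),.008,T))
axis2("wrist","wrench",.017,T,np.array([.492,.346]))
im,D=cams.get_image("top")
for r in cams.mark_of("top","release_top")[:2]:
    u,v=px(r["location"]); print("rel",r["p"],dep("top",u,v,D),onz("top",u,v,.162))
go([.64,.10,.25],94)
E
```

```text
tile 0.75 [0.49139993 0.34874299 0.008     ]
wrench 0.86 [0.4951068  0.34191565 0.008     ]
wrench 0.84 rect [484. 359.] [101. 198.] 88.0 line deg 8.0 y at p0x 0.34483375434020797
rel 0.54 [0.6343056  0.10025494 0.15494187] [0.63269468 0.09973776 0.162     ]
rel 0.4 [0.62348764 0.06532612 0.14929709] [0.62070454 0.06473447 0.162     ]
turn first z 0.078
shift after turn [-13.07 -25.59  -9.48]
shift now [-11.03 -26.53  -9.48] yawY 98.5 q6 -74.61748112329194 tcp [0.4916 0.3461 0.1552] tilt [-0.001 -0.001]
```

View pics/w3.png

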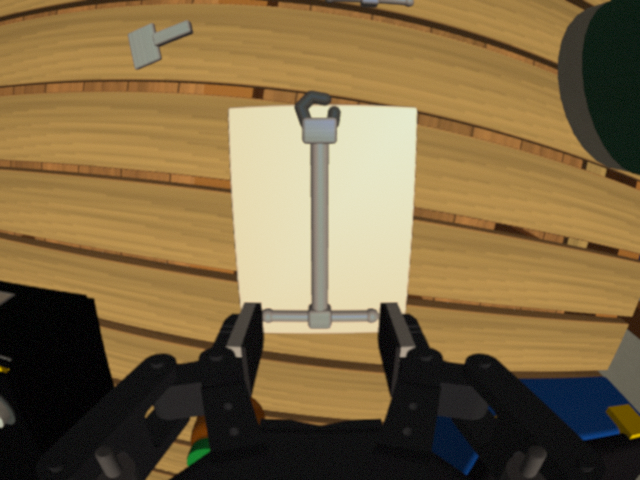

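Wrench lies along the middle of the tile (T-bar at (320,316), claw at (320,130)). Next is the button.

Request:
move_arm --jaw '[0,0,0,0,0,0,0,0,0,0,0,0]' --dp '[[0,0,-3],[0,0,-3],[-1.2,-3,0],[-1.2,-3,0],[-1.2,-3,0],[-1.2,-3,0],[-1.2,-3,0],[-1.2,-3,0],[-1.2,-3,0],[-1.2,-3,0],[-0.6,-2,0],[0,0,0]]' --turn '[[0,0,0],[0,0,0],[0,0,0],[0,0,0],[0,0,0],[0,0,0],[0,0,0],[0,0,0],[0,0,0],[0,0,0],[0,0,0],[0,0,0]]'

```text
time_s: 7.98
position: [0.6326, 0.1002, 0.2137]
tool_rot: [[-0.99, -0.143, -0.003], [-0.143, 0.99, -0.001], [0.003, -0.0, -1.0]]
ft_force: [-0.4, 0.1, -0.3]
grip_width: 0.0
gripper_force: 0.0
```

```bash
python3 - <<'E'
from h import *
T=tool(); im,D=cams.get_image("wrist")
for r in cams.mark_of("wrist","release_top")[:3]:
    u,v=px(r["location"]); print("rel",r["p"],u,v,onz("wrist",u,v,.162,T))
go([.632,.101,.165])
E
```

```text
rel 0.6 324.48 278.88 [0.63484706 0.10224328 0.162     ]
shift now [-0.05 -0.28  4.94] yawY 98.4 q6 -99.67520343266645 tcp [0.6312 0.1037 0.2144] tilt [-0.003  0.   ]
```

Request:
move_arm --jaw '[0,0,0,0,0,0,0,0,0,0]' --dp '[[-0.2,-0.1,2],[0,0,2],[0,0,0.8],[0,0,0.6],[0,0,0.5],[0,0,0],[0,0,-2],[0,0,-3],[0,0,-3],[0,0,0]]' --turn '[[0,0,0],[0,0,0],[0,0,0],[0,0,0],[0,0,0],[0,0,0],[0,0,0],[0,0,0],[0,0,0],[0,0,0]]'

```text
time_s: 8.92
position: [0.6354, 0.1037, 0.2444]
tool_rot: [[-0.989, -0.148, 0.012], [-0.148, 0.989, -0.0], [-0.012, -0.002, -1.0]]
ft_force: [-0.5, 1.3, 1.2]
grip_width: 0.0
gripper_force: 0.0
```

```bash
python3 - <<'E'
from h import *
im,D=save("top","t2.png")
for q,z in[("tray_front",.11),("carton",.066),("bulb0",.08)]+[("ring%d"%i,.03) for i in(0,)]:
    for r in cams.mark_of("top",q)[:8]:
        u,v=px(r["location"]); print(q,round(r["p"],2),round(u),round(v),dep("top",u,v,D).round(3))
E
```

```text
tray_front 0.79 319 197 [ 0.597 -0.004  0.068]
carton 0.63 453 232 [ 0.516 -0.311  0.071]
bulb0 0.81 446 232 [ 0.515 -0.293  0.077]
bulb0 0.78 476 207 [ 0.575 -0.365  0.068]
bulb0 0.7 472 231 [ 0.516 -0.352  0.08 ]
ring0 0.88 347 175 [ 0.629 -0.065  0.152]
ring0 0.87 314 182 [0.616 0.005 0.147]
ring0 0.56 288 179 [0.538 0.045 0.531]
```

View pics/t2.png

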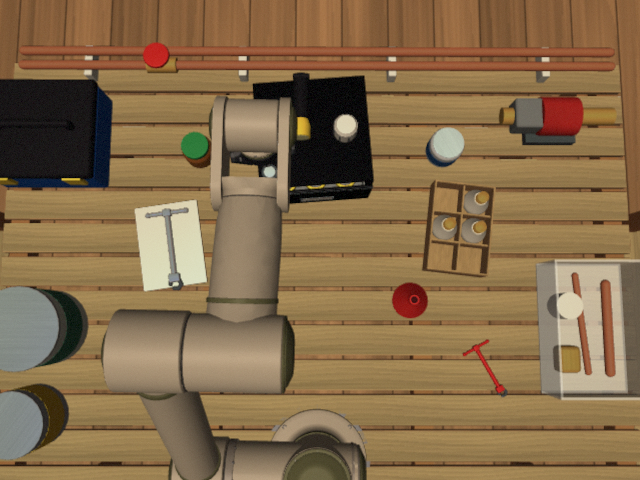

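The tray front is still near (317,197), with a thin yellow line at row 185, so it may only just be moving. I'll wait and measure.

Request:
move_arm --jaw '[0,0,0,0,0,0]' --dp '[[0,0,0],[0,0,0],[0,0,0],[0,0,0],[0,0,0],[0,0,0]]' --turn '[[0,0,0],[0,0,0],[0,0,0],[0,0,0],[0,0,0],[0,0,0]]'

```text
time_s: 9.67
position: [0.6335, 0.1035, 0.2369]
tool_rot: [[-0.989, -0.148, -0.0], [-0.148, 0.989, -0.0], [0.0, -0.0, -1.0]]
ft_force: [0.9, 0.2, 0.0]
grip_width: 0.0004
gripper_force: 0.0
```

```bash
python3 - <<'E'
from h import *
im,D=cams.get_image("top")
for r in cams.mark_of("top","tray_front")[:2]: print(r)
T=tool();print(T[:3,3])
im,D=cams.get_image("wrist")
for r in cams.mark_of("wrist","release_top")[:2]:
    u,v=px(r["location"]); print("rel",r["p"],u,v,onz("wrist",u,v,.162,T),dep("wrist",u,v,D,T))
for r in cams.outline_of("wrist","release_top")[:1]:
    vs,us=np.nonzero(r["mask"]); z=[dep("wrist",u,v,D,T) for u,v in zip(us,vs)]; print(len(us),np.median(z,0))
E
```

```text
{'location': [0.4955, 0.4085], 'p': 0.82}
[0.63346951 0.10351859 0.23691626]
rel 0.92 321.472 262.32 [0.63471904 0.10372926 0.162     ] [0.63657373 0.10401924 0.15698081]
1255 [0.6338538  0.10308556 0.15669305]
```

Request:
move_arm --jaw '[0,0,0,0,0,0]' --dp '[[0,0,3],[0,0,3],[0,0,1.5],[0,0,0.6],[0,0,0],[0,0,0]]' --turn '[[0,0,0],[0,0,0],[0,0,0],[0,0,0],[0,0,0],[0,0,0]]'

```text
time_s: 10.42
position: [0.6337, 0.1036, 0.1574]
tool_rot: [[-0.989, -0.148, 0.001], [-0.148, 0.989, -0.0], [-0.001, -0.0, -1.0]]
ft_force: [-3.5, 0.2, 3.6]
grip_width: -0.0003
gripper_force: 2.1
```

Request:
move_arm --jaw '[0,0,0,0,0]' --dp '[[0,0,0.3],[0,0,0.2],[0,0,0.2],[0,0,0],[0,0,0]]' --turn '[[0,0,0],[0,0,0],[0,0,0],[0,0,0],[0,0,0]]'

```text
time_s: 10.83
position: [0.6342, 0.1037, 0.1527]
tool_rot: [[-0.989, -0.148, 0.005], [-0.148, 0.989, 0.0], [-0.005, -0.001, -1.0]]
ft_force: [-6.5, 1.0, 15.8]
grip_width: -0.0002
gripper_force: 8.0
```

Request:
move_arm --jaw '[0,0,0,0,0,0,0,0,0,0,0,0]' --dp '[[0,0,-3],[0,0,-4],[0,0,-4],[3,0,0],[3,-3,0],[2,-4,0],[1.5,-4,0],[1.5,-4,0],[1.5,-4,0],[1,-4,0],[1,-4,0],[1,-4,0]]' --turn '[[0,0,0],[0,0,0],[0,0,0],[0,0,0],[0,0,0],[0,0,0],[0,0,0],[0,0,0],[0,0,0],[0,0,0],[0,0,0],[0,0,0]]'

```text
time_s: 11.83
position: [0.5277, -0.2216, 0.2603]
tool_rot: [[-0.989, -0.148, 0.002], [-0.148, 0.989, -0.002], [-0.002, -0.002, -1.0]]
ft_force: [0.6, 0.3, -0.0]
grip_width: 0.0001
gripper_force: 0.0
```

Request:
move_arm --jaw '[6,6,6,6,6]' --dp '[[1,-3,0],[0,-3,0],[0,-3,0],[0,0,0],[0,0,0]]' --turn '[[0,0,0],[0,0,0],[0,0,0],[0,0,0],[0,0,0]]'

```text
time_s: 12.25
position: [0.5314, -0.3114, 0.2592]
tool_rot: [[-0.989, -0.146, 0.001], [-0.146, 0.989, -0.001], [-0.001, -0.001, -1.0]]
ft_force: [0.0, 0.3, 0.4]
grip_width: 0.0597
gripper_force: 0.0
```

```bash
python3 - <<'E'
from h import *
im,D=save("top","t3.png")
for q in["tray_front","ring0","bulb0"]:
    for r in cams.mark_of("top",q)[:8]:
        u,v=px(r["location"]); print(q,round(r["p"],2),round(u),round(v),onz("top",u,v,.11 if q[0]=="t" else .02).round(3))
for q,z in(("carton",.066),("unit",.148)):
  for r in rect("top",q,z): print(q,round(r[0],2),np.round(r[1]),np.round(r[2]),round(r[3],1))
T=tool(); im,D=cams.get_image("wrist")
for r in cams.mark_of("wrist","bulb0")[:8]:
        u,v=px(r["location"]); print("w",round(r["p"],2),round(u),round(v),onz("wrist",u,v,.004,T).round(3))
go([.53,-.33,.2])
E
```

```text
tray_front 0.8 323 264 [ 0.44  -0.014  0.11 ]
ring0 0.85 353 239 [ 0.504 -0.086  0.02 ]
ring0 0.76 322 242 [ 0.497 -0.012  0.02 ]
ring0 0.63 292 241 [0.499 0.057 0.02 ]
ring0 0.61 317 216 [ 0.559 -0.001  0.02 ]
ring0 0.6 350 209 [ 0.578 -0.08   0.02 ]
ring0 0.6 288 213 [0.567 0.067 0.02 ]
bulb0 0.33 315 218 [0.555 0.004 0.02 ]
carton 0.91 [ 578. -316.] [134. 158.] 9.0
carton 0.16 [ 718. -298.] [ 79. 100.] 45.0
unit 0.81 [641.   3.] [417. 250.] 4.5
w 0.89 272 189 [ 0.524 -0.364  0.004]
w 0.65 332 206 [ 0.533 -0.297  0.004]
w 0.61 261 247 [ 0.591 -0.37   0.004]
w 0.45 555 271 [0.568 0.013 0.004]
w 0.22 605 223 [0.489 0.081 0.004]
shift now [ 0.47 -2.03  5.93] yawY 98.5 q6 -139.7467149841333 tcp [ 0.5316 -0.3092  0.2593] tilt [ 0. -0.]
```

View pics/t3.png

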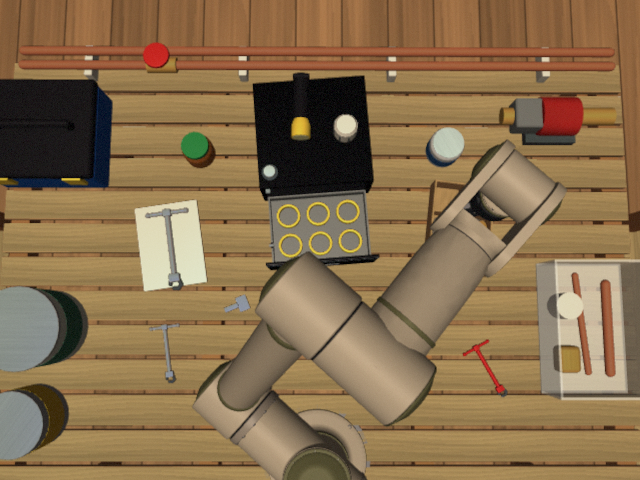

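Tray is fully out. The rings sit at (288,215), (318,213), (348,211), (290,244), (320,242) and (350,240), all empty.

```bash
python3 - <<'E'
from h import *
go([.533,-.298,.14],86)
E
```

```text
turn first z 0.219
shift after turn [-0.06  1.13 11.93]
shift now [-0.3   1.09 11.93] yawY 98.5 q6 -139.7467149841333 tcp [ 0.5316 -0.3092  0.2593] tilt [ 0. -0.]
```

Request:
move_arm --jaw '[5.5,5.5,5.5,5.5,5.5,5.5,5.5,5.5]' --dp '[[0,0,0],[0,0,0],[0,1.1,3],[0,0,3],[0,0,3],[0,0,2.9],[0,0,0],[0,0,0]]' --turn '[[0,0,0.11],[0,0,0.109],[0,0,0],[0,0,0],[0,0,0],[0,0,0],[0,0,0],[0,0,0]]'

```text
time_s: 13.32
position: [0.5321, -0.2985, 0.1397]
tool_rot: [[-0.998, 0.07, -0.002], [0.07, 0.998, 0.001], [0.002, 0.001, -1.0]]
ft_force: [-0.6, 0.2, 0.7]
grip_width: 0.0551
gripper_force: 0.0
```

```bash
python3 - <<'E'
from h import *
T=tool(); im,D=save("wrist","w4.png")
for r in cams.mark_of("wrist","bulb0")[:8]:
        u,v=px(r["location"]); print("w",round(r["p"],2),round(u),round(v),onz("wrist",u,v,.004,T).round(3))
hsv=cv2.cvtColor(im,cv2.COLOR_RGB2HSV); m=cv2.inRange(hsv,(15,90,90),(35,255,255))
m=cv2.morphologyEx(m,cv2.MORPH_OPEN,np.ones((5,5)))
n,l,st,ce=cv2.connectedComponentsWithStats(m)
for i in range(1,n):
    if st[i][4]>200:
        vs,us=np.nonzero(l==i); Q=np.array([dep("wrist",u,v,D,T) for u,v in zip(us,vs)]); t=Q[Q[:,2]>np.percentile(Q[:,2],95)-.003]
        print(ce[i].round(),st[i],"top",np.percentile(Q[:,2],95).round(3),t.mean(0).round(3))
go([.533,-.298,.086])
E
```

```text
w 0.93 242 306 [ 0.592 -0.37   0.004]
w 0.88 321 232 [ 0.531 -0.298  0.004]
w 0.82 237 229 [ 0.523 -0.365  0.004]
[188.  33.] [   56     0   308    92 17743] top 0.002 [ 0.359 -0.395  0.002]
[557.  28.] [ 459    0  181   72 9740] top 0.002 [ 0.358 -0.077  0.001]
[283. 217.] [     0     44    640    407 132979] top 0.067 [ 0.51  -0.324  0.095]
[326. 145.] [ 280  100   94   94 7947] top 0.01 [ 0.468 -0.294  0.03 ]
[600. 185.] [ 562  152   78   71 3109] top 0.035 [ 0.497 -0.068  0.037]
[599. 260.] [ 558  224   82   74 3190] top 0.035 [ 0.565 -0.058  0.038]
[188. 441.] [ 167  416   40   50 1437] top 0.199 [ 0.518 -0.331  0.221]
[460. 450.] [ 434  416   59   64 2129] top 0.206 [ 0.517 -0.268  0.232]
[ 27. 467.] [ 20 456  16  24 310] top 0.092 [ 0.747 -0.636  0.112]
shift now [0.02 0.16 5.61] yawY 86.0 q6 -126.3604953021707 tcp [ 0.533  -0.2995  0.1421] tilt [ 0.003 -0.002]
```

View pics/w4.png

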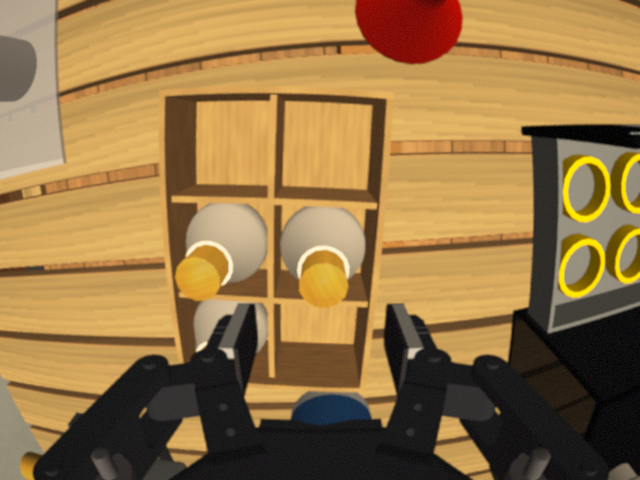

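Wrist view: three lamps, with caps at (203,273), (324,287) and one behind the left finger. The other three cells are empty. The ring tops read about 0.038 m.

```bash
python3 - <<'E'
from h import *
T=tool()
for u,v in[(324,286),(203,274)]: print(onz("wrist",u,v,.109,T))
go(onz("wrist",324,286,.109,T)*[1,1,0]+[0,0,.086])
# rings from top picture t3: rim centre at z .038
R={}
for u,v in[(288.5,215.5),(318.5,213.5),(348,211),(290.5,244.5),(320.5,242.5),(350.5,240.5)]: print((u,v),onz("top",u,v,.038).round(4))
E
```

```text
[ 0.53208805 -0.29842143  0.109     ]
[ 0.5214139  -0.36204411  0.109     ]
shift now [0.11 0.11 5.61] yawY 86.0 q6 -126.3604953021707 tcp [ 0.533  -0.2995  0.1421] tilt [ 0.003 -0.002]
(288.5, 215.5) [0.5577 0.0657 0.038 ]
(318.5, 213.5) [ 0.5627 -0.0045  0.038 ]
(348, 211) [ 0.5689 -0.0736  0.038 ]
(290.5, 244.5) [0.4895 0.0604 0.038 ]
(320.5, 242.5) [ 0.4945 -0.0093  0.038 ]
(350.5, 240.5) [ 0.4994 -0.0792  0.038 ]
```

Request:
move_arm --jaw '[5.5,5.5,5.5,5.5,0,0,0,0,0,0]' --dp '[[0.1,0.1,2],[0,0,2],[0,0,1.6],[0,0,0],[0,0,0],[0,0,0],[0,0,0],[0,0,0],[0,0,-1],[0,0,-2]]' --turn '[[0,0,0],[0,0,0],[0,0,0],[0,0,0],[0,0,0],[0,0,0],[0,0,0],[0,0,0],[0,0,0],[0,0,0]]' --force 30

```text
time_s: 14.25
position: [0.5305, -0.2972, 0.1133]
tool_rot: [[-0.997, 0.071, -0.003], [0.071, 0.997, 0.002], [0.003, 0.002, -1.0]]
ft_force: [-0.0, -0.0, -1.0]
grip_width: 0.0248
gripper_force: 29.7
```

Request:
move_arm --jaw '[0,0,0,0,0,0,0]' --dp '[[0,0,-3],[0,0,-3],[0,0,-3],[0,0,-3],[0,0,-2],[0,0,0],[0,0,0]]' --turn '[[0,0,0],[0,0,0],[0,0,0],[0,0,0],[0,0,0],[0,0,0],[0,0,0]]'

```text
time_s: 14.83
position: [0.5313, -0.2978, 0.2554]
tool_rot: [[-0.997, 0.071, 0.002], [0.071, 0.997, -0.002], [-0.002, -0.002, -1.0]]
ft_force: [0.1, -0.3, -0.6]
grip_width: 0.0248
gripper_force: 29.7
```

```bash
python3 - <<'E'
from h import *
print(observe()["ft_force"])
go([.499,-.079,.24],94.2)
E
```

```text
[ 0.09969743 -0.28417237 -0.64760857]
turn first z -0.144
shift after turn [ 1.62 22.06  1.5 ]
shift now [ 4.77 21.6   1.5 ] yawY 85.9 q6 -126.34236137865511 tcp [ 0.5313 -0.2978  0.2554] tilt [ 0.002 -0.002]
```

Request:
move_arm --jaw '[0,0,0,0,0,0,0,0,0,0]' --dp '[[0,0,0],[0,0,0],[0.3,3.7,0],[0.3,3.7,0],[0.3,3.7,0],[0.3,3.7,0],[0.2,3.7,0],[0.2,3.5,0],[0,0,0],[0,0,0]]' --turn '[[0,0,-0.07],[0,0,-0.074],[0,0,0],[0,0,0],[0,0,0],[0,0,0],[0,0,0],[0,0,0],[0,0,0],[0,0,0]]'

```text
time_s: 15.67
position: [0.4985, -0.078, 0.2533]
tool_rot: [[-0.997, -0.076, -0.002], [-0.076, 0.997, 0.001], [0.002, 0.001, -1.0]]
ft_force: [0.6, -0.6, -0.2]
grip_width: 0.0248
gripper_force: 29.9
```

```bash
cat >> h.py <<'E'
def rings(z=.038):
    T=tool(); im,D=cams.get_image("wrist")
    for r in cams.mark_of("wrist","ring0")[:8]:
        u,v=px(r["location"]); print("ring",round(r["p"],2),round(u),round(v),onz("wrist",u,v,.028,T).round(4))
    return im,D,T
E
python3 - <<'E'
from h import *
im,D,T=rings(); cv2.imwrite("pics/w5.png",im[:,:,::-1])
go([.499,-.079,.11],94.2)
E
```

```text
ring 0.87 324 212 [ 0.5013 -0.075   0.028 ]
ring 0.79 446 272 [0.5572 0.0656 0.028 ]
ring 0.68 383 275 [ 0.5646 -0.0056  0.028 ]
ring 0.67 385 208 [ 0.492  -0.0124  0.028 ]
ring 0.67 452 210 [0.4868 0.0603 0.028 ]
turn first z -0.0
shift after turn [-0.02  0.09 14.32]
shift now [-0.02  0.09 14.32] yawY 94.2 q6 -116.72072799662375 tcp [ 0.4991 -0.08    0.2532] tilt [-0.001  0.   ]
```

View pics/w5.png

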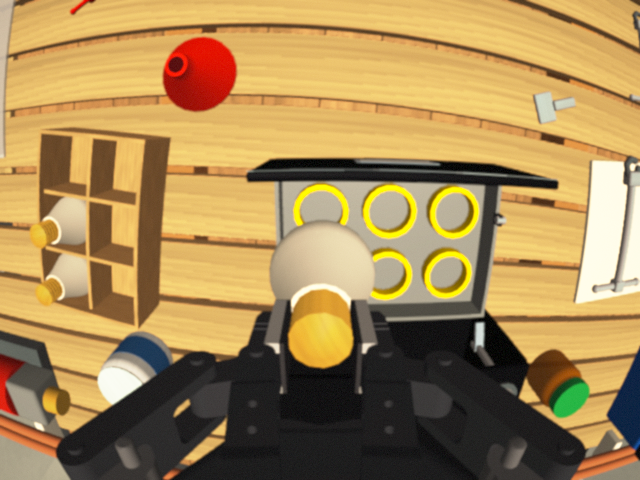

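Lamp is held upright above the front right ring (321,212); the other rings are at (389,211), (454,212), (390,275) and (448,274).

Request:
move_arm --jaw '[0,0,0,0,0,0,0,0,0,0,0]' --dp '[[0.1,0,3],[0,0,3],[0,0,3],[0,0,2.5],[0,0,1],[0,0,0.7],[0,0,0.4],[0,0,0.4],[0,0,0.3],[0,0,0],[0,0,0]]' --turn '[[0,0,0],[0,0,0],[0,0,0],[0,0,0],[0,0,0],[0,0,0],[0,0,0],[0,0,0],[0,0,0],[0,0,0],[0,0,0]]'

```text
time_s: 16.68
position: [0.4984, -0.0798, 0.1113]
tool_rot: [[-0.997, -0.073, 0.001], [-0.073, 0.997, -0.0], [-0.001, -0.0, -1.0]]
ft_force: [0.1, 0.5, -0.4]
grip_width: 0.0252
gripper_force: 29.9
```

Request:
move_arm --jaw '[0,0,0,0]' --dp '[[0,0,0.2],[0,0,0.2],[0,0,0],[0,0,0]]' --turn '[[0,0,0],[0,0,0],[0,0,0],[0,0,0]]'

```text
time_s: 17.02
position: [0.499, -0.0797, 0.1078]
tool_rot: [[-0.997, -0.073, 0.003], [-0.073, 0.997, -0.0], [-0.002, -0.001, -1.0]]
ft_force: [-0.1, 0.9, 5.6]
grip_width: 0.0246
gripper_force: 30.6
```

Request:
move_arm --jaw '[4,5.5,5.5,5.5,5.5,5.5,5.5,5.5,5.5]' --dp '[[0,0,0],[0,0,0],[0,0,0],[0,0,-1],[0,0,-2],[0,0,-3],[0,0,-4],[0,0,-3],[0,0,0]]' --turn '[[0,0,0],[0,0,0],[0,0,0],[0,0,0],[0,0,0],[0,0,0],[0,0,0],[0,0,0],[0,0,0]]'

```text
time_s: 17.77
position: [0.5001, -0.0804, 0.2427]
tool_rot: [[-0.997, -0.073, 0.01], [-0.073, 0.997, -0.004], [-0.009, -0.005, -1.0]]
ft_force: [0.1, 0.6, -0.0]
grip_width: 0.0555
gripper_force: 0.0
```

```bash
python3 - <<'E'
from h import *
im,D,T=rings(); cv2.imwrite("pics/w6.png",im[:,:,::-1])
for r in cams.mark_of("wrist","bulb0")[:5]:
    u,v=px(r["location"]); print("bulb",round(r["p"],2),round(u),round(v),onz("wrist",u,v,.028,T).round(4),onz("wrist",u,v,.004,T).round(4))
go([.523,-.363,.15],86)
E
```

```text
ring 0.95 452 274 [0.5592 0.0653 0.028 ]
ring 0.92 460 212 [0.4905 0.0618 0.028 ]
ring 0.87 391 205 [ 0.4907 -0.0129  0.028 ]
ring 0.7 321 275 [ 0.5701 -0.0767  0.028 ]
ring 0.68 387 276 [ 0.5665 -0.0073  0.028 ]
bulb 0.95 323 203 [ 0.4932 -0.0805  0.028 ] [ 0.4982 -0.0801  0.004 ]
bulb 0.89 88 213 [ 0.5188 -0.3469  0.028 ] [ 0.5255 -0.3644  0.004 ]
bulb 0.64 93 264 [ 0.5812 -0.3472  0.028 ] [ 0.5922 -0.3647  0.004 ]
turn first z 0.143
shift after turn [ -4.5  -28.1    8.61]
shift now [ -0.45 -28.46   8.61] yawY 94.2 q6 -116.74648831677091 tcp [ 0.4978 -0.0796  0.2362] tilt [-0.001  0.   ]
```

View pics/w6.png

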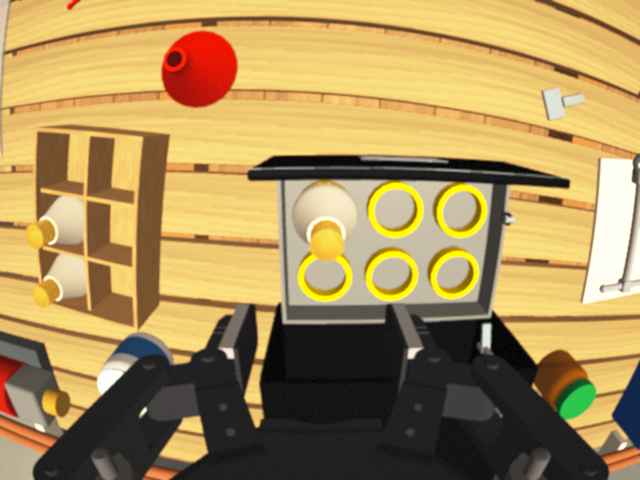

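Lamp 1 stands in the front right ring (323,210). On to lamp 2.

Request:
move_arm --jaw '[5.5,5.5,5.5,5.5,5.5,5.5,5.5,5.5,5.5,5.5,5.5,5.5]' --dp '[[0,0,0],[0,0,0],[-0.5,-3.5,0],[-0.5,-3.5,0],[-0.5,-3.5,0],[-0.6,-3.5,0],[-0.6,-3.5,0],[-0.6,-3.5,0],[-0.6,-3.5,3],[-0.6,-3.6,3],[0,0,2.6],[0,0,0]]' --turn '[[0,0,0.07],[0,0,0.073],[0,0,0],[0,0,0],[0,0,0],[0,0,0],[0,0,0],[0,0,0],[0,0,0],[0,0,0],[0,0,0],[0,0,0]]'

```text
time_s: 18.92
position: [0.5202, -0.3546, 0.1498]
tool_rot: [[-0.997, 0.072, -0.01], [0.072, 0.997, 0.01], [0.01, 0.009, -1.0]]
ft_force: [0.3, -0.7, -1.6]
grip_width: 0.0548
gripper_force: 0.0
```

```bash
python3 - <<'E'
from h import *
T=tool();im,D=save("wrist","w7.png")
for r in cams.mark_of("wrist","bulb0")[:5]:
    u,v=px(r["location"]); print("bulb",round(r["p"],2),round(u),round(v),onz("wrist",u,v,.004,T).round(4))
go([.523,-.363,.086],86)
E
```

```text
bulb 0.87 308 312 [ 0.5922 -0.3702  0.004 ]
bulb 0.77 307 238 [ 0.5246 -0.3651  0.004 ]
bulb 0.65 615 195 [ 0.5004 -0.0551  0.004 ]
turn first z 0.0
shift after turn [-0.15 -0.87  7.03]
shift now [-0.15 -0.87  7.03] yawY 86.0 q6 -130.89727893533345 tcp [ 0.5223 -0.3544  0.1564] tilt [-0.003  0.003]
```

View pics/w7.png

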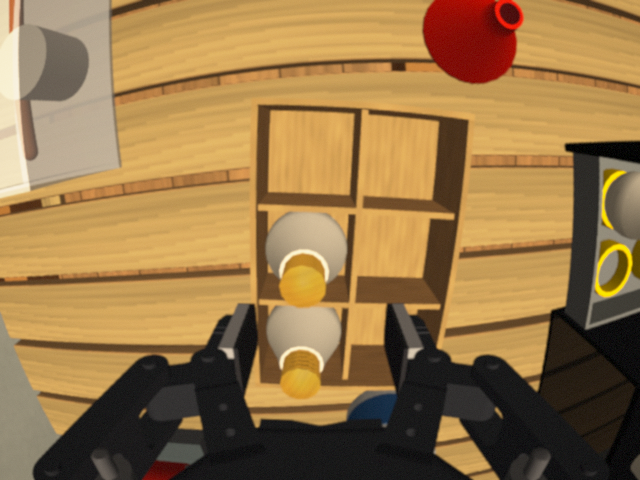

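Caps are at (302,287) and (300,378); the target matches the marks.

Request:
move_arm --jaw '[5.5,5.5,5.5,5.5,5.5,0,0,0,0,0,0,0]' --dp '[[-0.2,-0.9,0],[0,0,2.5],[0,0,2.5],[0,0,2],[0,0,0],[0,0,0],[0,0,0],[0,0,0],[0,0,0],[0,0,-1],[0,0,-2],[0,0,-3]]' --turn '[[0,0,0],[0,0,0],[0,0,0],[0,0,0],[0,0,0],[0,0,0],[0,0,0],[0,0,0],[0,0,0],[0,0,0],[0,0,0],[0,0,0]]' --force 30

```text
time_s: 20.02
position: [0.5233, -0.3635, 0.1471]
tool_rot: [[-0.998, 0.07, -0.003], [0.07, 0.998, 0.003], [0.003, 0.003, -1.0]]
ft_force: [-0.0, -0.3, -0.3]
grip_width: 0.0245
gripper_force: 29.5
```

Request:
move_arm --jaw '[0,0,0,0,0,0]' --dp '[[0,0,-3],[0,0,-3],[0,0,-3],[0,0,-2],[0,0,0],[0,0,0]]' --turn '[[0,0,0],[0,0,0],[0,0,0],[0,0,0],[0,0,0],[0,0,0]]'

```text
time_s: 20.52
position: [0.5242, -0.3642, 0.2592]
tool_rot: [[-0.998, 0.07, 0.002], [0.07, 0.998, -0.002], [-0.002, -0.002, -1.0]]
ft_force: [-0.2, 0.2, -2.3]
grip_width: 0.0247
gripper_force: 29.6
```

```bash
python3 - <<'E'
from h import *
print(observe()["ft_force"],observe()["grip_width"])
go([.488,.061,.255],94.2)
E
```

```text
[-0.19298075  0.19776801 -2.31031201] 0.02470327495772348
turn first z -0.143
shift after turn [ 0.49 42.67  0.33]
shift now [ 6.57 42.17  0.33] yawY 86.0 q6 -131.4108859075456 tcp [ 0.5242 -0.3642  0.2592] tilt [ 0.002 -0.002]
```

Request:
move_arm --jaw '[0,0,0,0,0,0,0,0,0,0,0,0]' --dp '[[0,0,0],[0,0,0],[0,4,0],[0,4,0],[0,4,0],[0.1,4,0],[0.1,4,0],[0.1,4,0],[0.1,4,0],[0.1,4,0],[0,4,0],[0,4,0]]' --turn '[[0,0,-0.07],[0,0,-0.073],[0,0,0],[0,0,0],[0,0,0],[0,0,0],[0,0,0],[0,0,0],[0,0,0],[0,0,0],[0,0,0],[0,0,0]]'

```text
time_s: 21.52
position: [0.4886, 0.0362, 0.2566]
tool_rot: [[-0.997, -0.073, -0.002], [-0.073, 0.997, 0.0], [0.002, 0.001, -1.0]]
ft_force: [0.8, -0.1, -0.3]
grip_width: 0.0244
gripper_force: 29.7
```

Request:
move_arm --jaw '[0,0,0,0]' --dp '[[0,2.6,0],[0,0,0],[0,0,0],[0,0,0]]' --turn '[[0,0,0],[0,0,0],[0,0,0],[0,0,0]]'

```text
time_s: 21.85
position: [0.4877, 0.0598, 0.2569]
tool_rot: [[-0.997, -0.073, -0.002], [-0.073, 0.997, -0.0], [0.002, -0.0, -1.0]]
ft_force: [0.5, -0.2, -1.1]
grip_width: 0.0248
gripper_force: 29.7
```

```bash
python3 - <<'E'
from h import *
rings()
go([.488,.061,.11],94.2)
E
```

```text
ring 0.9 257 272 [ 0.5631 -0.0048  0.028 ]
ring 0.64 324 211 [0.4899 0.0631 0.028 ]
ring 0.62 256 208 [ 0.4919 -0.0077  0.028 ]
ring 0.59 197 273 [ 0.5696 -0.0734  0.028 ]
turn first z -0.002
shift after turn [-0.03  0.18 14.71]
shift now [-0.03  0.18 14.71] yawY 94.1 q6 -101.0133158437984 tcp [0.488  0.0592 0.2571] tilt [-0.001 -0.   ]
```

Request:
move_arm --jaw '[0,0,0,0,0,0,0,0,0,0,0]' --dp '[[-0.1,0.2,3],[0,0,3],[0,0,3],[0,0,3],[0,0,1],[0,0,0.7],[0,0,0.5],[0,0,0.4],[0,0,0.3],[0,0,0],[0,0,0]]' --turn '[[0,0,0],[0,0,0],[0,0,0],[0,0,0],[0,0,0],[0,0,0],[0,0,0],[0,0,0],[0,0,0],[0,0,0],[0,0,0]]'

```text
time_s: 22.87
position: [0.4902, 0.0619, 0.1101]
tool_rot: [[-0.997, -0.073, 0.004], [-0.073, 0.997, -0.001], [-0.004, -0.001, -1.0]]
ft_force: [-0.3, -0.3, 4.9]
grip_width: 0.0246
gripper_force: 30.2
```

Contact. I'll release and head back for lamp 3.

Request:
move_arm --jaw '[4,5.5,5.5,5.5,5.5,5.5,5.5,5.5,5.5]' --dp '[[0,0,0],[0,0,0],[0,0,0],[0,0,-1],[0,0,-2],[0,0,-3],[0,0,-4],[0,0,-3],[0,0,0]]' --turn '[[0,0,0],[0,0,0],[0,0,0],[0,0,0],[0,0,0],[0,0,0],[0,0,0],[0,0,0],[0,0,0]]'

```text
time_s: 23.62
position: [0.4908, 0.0622, 0.2444]
tool_rot: [[-0.997, -0.073, 0.011], [-0.073, 0.997, -0.001], [-0.011, -0.002, -1.0]]
ft_force: [-0.0, 0.2, 0.8]
grip_width: 0.0546
gripper_force: 0.0
```

```bash
python3 - <<'E'
from h import *
im,D,T=rings()
for r in cams.mark_of("wrist","bulb0")[:5]:
    u,v=px(r["location"]); print("bulb",round(r["p"],2),round(u),round(v),onz("wrist",u,v,.028,T).round(4),onz("wrist",u,v,.004,T).round(4))
go([.590,-.368,.15],86)
E
```

```text
ring 0.86 252 274 [ 0.5667 -0.0058  0.028 ]
ring 0.77 192 272 [ 0.5699 -0.0742  0.028 ]
ring 0.73 248 205 [ 0.492  -0.0112  0.028 ]
ring 0.71 321 271 [0.5577 0.0665 0.028 ]
ring 0.26 268 378 [0.7049 0.0125 0.028 ]
bulb 0.96 321 205 [0.4867 0.0616 0.028 ] [0.4919 0.062  0.004 ]
bulb 0.7 468 372 [0.6852 0.2646 0.028 ] [0.7037 0.2786 0.004 ]
bulb 0.65 184 207 [ 0.4981 -0.0801  0.028 ] [ 0.504  -0.0892  0.004 ]
bulb 0.6 19 260 [ 0.5794 -0.3397  0.028 ] [ 0.5908 -0.3661  0.004 ]
bulb 0.42 69 345 [ 0.7016 -0.2766  0.028 ] [ 0.7211 -0.2988  0.004 ]
turn first z 0.143
shift after turn [-13.14 -42.22   8.79]
shift now [ -6.99 -43.66   8.79] yawY 94.2 q6 -100.73012725262073 tcp [0.4884 0.0623 0.238 ] tilt [-0.001  0.   ]
```

Request:
move_arm --jaw '[5.5,5.5,5.5,5.5,5.5,5.5,5.5,5.5,5.5,5.5,5.5,5.5]' --dp '[[0,0,0],[0,0,0],[-1.1,-3.5,0],[-1.1,-3.5,0],[-1.1,-3.5,0],[-1.1,-3.5,0],[-1.1,-3.5,0],[-1.1,-3.5,0],[-1.1,-3.5,0],[-1.1,-3.5,0],[-1.1,-3.5,0],[-1.1,-3.5,0]]' --turn '[[0,0,0.07],[0,0,0.073],[0,0,0],[0,0,0],[0,0,0],[0,0,0],[0,0,0],[0,0,0],[0,0,0],[0,0,0],[0,0,0],[0,0,0]]'

```text
time_s: 24.77
position: [0.5738, -0.2962, 0.2364]
tool_rot: [[-0.998, 0.07, -0.003], [0.07, 0.998, 0.002], [0.003, 0.002, -1.0]]
ft_force: [0.2, 0.2, 0.9]
grip_width: 0.0548
gripper_force: 0.0
```

Request:
move_arm --jaw '[5.5,5.5,5.5,5.5,5.5,5.5]' --dp '[[-1.1,-3.5,0],[-1.0,-3.7,3],[0,0,3],[0,0,2.7],[0,0,0],[0,0,0]]' --turn '[[0,0,0],[0,0,0],[0,0,0],[0,0,0],[0,0,0],[0,0,0]]'

```text
time_s: 25.27
position: [0.5884, -0.3619, 0.1538]
tool_rot: [[-0.998, 0.07, -0.004], [0.07, 0.998, 0.003], [0.004, 0.003, -1.0]]
ft_force: [-0.1, 0.4, 0.0]
grip_width: 0.055
gripper_force: 0.0
```

```bash
python3 - <<'E'
from h import *
T=tool();im,D=save("wrist","w8.png")
for r in cams.mark_of("wrist","bulb0")[:5]:
    u,v=px(r["location"]); print("bulb",round(r["p"],2),round(u),round(v),onz("wrist",u,v,.004,T).round(4))
go([.59,-.369,.086],86)
E
```

```text
bulb 0.87 620 124 [ 0.4966 -0.0587  0.004 ]
bulb 0.78 308 236 [ 0.593  -0.3727  0.004 ]
turn first z 0.0
shift after turn [-0.08 -0.64  7.15]
shift now [-0.08 -0.64  7.15] yawY 86.0 q6 -127.38832839388671 tcp [ 0.5895 -0.3625  0.1575] tilt [ 0.002 -0.001]
```

View pics/w8.png

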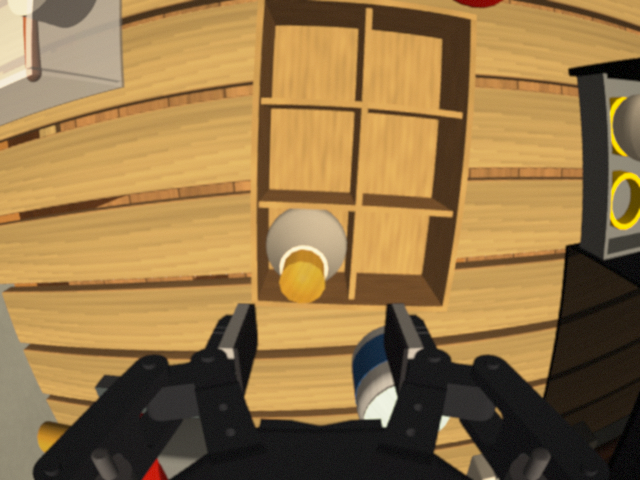

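Only this lamp is left (cap at (303,285)), with the same offset as last time.

Request:
move_arm --jaw '[5.5,5.5,5.5,5.5,5.5,0,0,0,0,0,0,0]' --dp '[[-0.1,-0.8,0],[0,0,2.5],[0,0,2.5],[0,0,2.1],[0,0,0],[0,0,0],[0,0,0],[0,0,0],[0,0,0],[0,0,-1],[0,0,-2],[0,0,-3]]' --turn '[[0,0,0],[0,0,0],[0,0,0],[0,0,0],[0,0,0],[0,0,0],[0,0,0],[0,0,0],[0,0,0],[0,0,0],[0,0,0],[0,0,0]]' --force 30

```text
time_s: 26.37
position: [0.5886, -0.3697, 0.144]
tool_rot: [[-0.998, 0.07, -0.004], [0.07, 0.998, 0.003], [0.004, 0.003, -1.0]]
ft_force: [-0.1, -0.7, 0.3]
grip_width: 0.025
gripper_force: 29.8
```

Request:
move_arm --jaw '[0,0,0,0,0,0]' --dp '[[0,0,-3],[0,0,-3],[0,0,-3],[0,0,-2.5],[0,0,0],[0,0,0]]' --turn '[[0,0,0],[0,0,0],[0,0,0],[0,0,0],[0,0,0],[0,0,0]]'

```text
time_s: 26.87
position: [0.5896, -0.3705, 0.2621]
tool_rot: [[-0.998, 0.07, 0.003], [0.07, 0.998, -0.002], [-0.003, -0.002, -1.0]]
ft_force: [0.1, -0.2, -1.1]
grip_width: 0.0247
gripper_force: 29.8
```

```bash
python3 - <<'E'
from h import *
print(observe()["ft_force"],observe()["grip_width"])
go([.565,-.006,.26],94.2)
E
```

```text
[ 0.11073163 -0.2011061  -1.07143546] 0.024710040168013554
turn first z -0.143
shift after turn [-0.22 36.53  0.12]
shift now [ 4.99 36.19  0.12] yawY 86.0 q6 -127.86873803866398 tcp [ 0.5896 -0.3705  0.2621] tilt [ 0.003 -0.002]
```

Request:
move_arm --jaw '[0,0,0,0,0,0,0,0,0,0,0,0]' --dp '[[0,0,0],[0,0,0],[0,3.7,0],[0,3.7,0],[0,3.7,0],[0,3.7,0],[0,3.7,0],[0,3.7,0],[0,3.7,0],[0,3.7,0],[-0.1,3.7,0],[-0.1,3.2,0]]' --turn '[[0,0,-0.07],[0,0,-0.073],[0,0,0],[0,0,0],[0,0,0],[0,0,0],[0,0,0],[0,0,0],[0,0,0],[0,0,0],[0,0,0],[0,0,0]]'

```text
time_s: 27.87
position: [0.5635, -0.0039, 0.2589]
tool_rot: [[-0.997, -0.074, -0.003], [-0.074, 0.997, 0.001], [0.002, 0.001, -1.0]]
ft_force: [0.1, -0.3, -0.5]
grip_width: 0.0248
gripper_force: 29.8
```

Request:
move_arm --jaw '[0,0,0]' --dp '[[0,0,0],[0,0,0],[0,0,0]]' --turn '[[0,0,0],[0,0,0],[0,0,0]]'

```text
time_s: 28.12
position: [0.5644, -0.0065, 0.2591]
tool_rot: [[-0.997, -0.073, -0.002], [-0.073, 0.997, 0.0], [0.002, 0.0, -1.0]]
ft_force: [-0.0, 0.2, -0.1]
grip_width: 0.025
gripper_force: 29.9
```

```bash
python3 - <<'E'
from h import *
rings()
go([.565,-.006,.11],94.2)
E
```

```text
ring 0.94 391 206 [0.5569 0.0658 0.028 ]
ring 0.84 255 209 [ 0.5699 -0.0746  0.028 ]
ring 0.7 322 138 [ 0.4923 -0.0107  0.028 ]
ring 0.63 324 210 [ 0.5664 -0.0038  0.028 ]
turn first z -0.001
shift after turn [-0.06  0.12 14.93]
shift now [-0.06  0.12 14.93] yawY 94.1 q6 -106.86024431164269 tcp [ 0.5647 -0.0073  0.2593] tilt [-0.001  0.   ]
```

Request:
move_arm --jaw '[0,0,0,0,0,0,0,0,0,0,0]' --dp '[[0,0.2,3],[0,0,3],[0,0,3],[0,0,3],[0,0,1],[0,0,0.7],[0,0,0.6],[0,0,0.5],[0,0,0.3],[0,0,0],[0,0,0]]' --turn '[[0,0,0],[0,0,0],[0,0,0],[0,0,0],[0,0,0],[0,0,0],[0,0,0],[0,0,0],[0,0,0],[0,0,0],[0,0,0]]'

```text
time_s: 29.13
position: [0.5653, -0.0044, 0.1102]
tool_rot: [[-0.997, -0.073, 0.003], [-0.073, 0.997, -0.0], [-0.003, -0.001, -1.0]]
ft_force: [0.1, 0.7, 5.1]
grip_width: 0.0246
gripper_force: 30.2
```

Request:
move_arm --jaw '[4,5.5,5.5,5.5,5.5,5.5,5.5,5.5,5.5,5.5]' --dp '[[0,0,0],[0,0,0],[0,0,0],[0,0,-1],[0,0,-2],[0,0,-3],[0,0,-4],[0,0,-3],[0,0,0],[0,0,0]]' --turn '[[0,0,0],[0,0,0],[0,0,0],[0,0,0],[0,0,0],[0,0,0],[0,0,0],[0,0,0],[0,0,0],[0,0,0]]'

```text
time_s: 29.97
position: [0.565, -0.0043, 0.2409]
tool_rot: [[-0.997, -0.073, 0.004], [-0.073, 0.997, -0.001], [-0.004, -0.001, -1.0]]
ft_force: [0.2, 0.2, -0.7]
grip_width: 0.0551
gripper_force: 0.0
```

```bash
python3 - <<'E'
from h import *
T=tool(); im,D=save("wrist","w9.png")
for q in("ring0","bulb0","tray_front"):
  for r in cams.mark_of("wrist",q)[:6]:
    u,v=px(r["location"]); print(q,round(r["p"],2),round(u),round(v),onz("wrist",u,v,.028 if q[0]!="t" else .11,T).round(4))
go([.385,-.014,.2],94.2)
E
```

```text
ring0 0.81 394 209 [0.5572 0.067  0.028 ]
ring0 0.69 254 210 [ 0.569  -0.0715  0.028 ]
ring0 0.64 322 135 [ 0.4909 -0.0093  0.028 ]
ring0 0.3 247 140 [ 0.4998 -0.0808  0.028 ]
bulb0 0.85 396 139 [0.4887 0.062  0.028 ]
bulb0 0.73 246 140 [ 0.4995 -0.0814  0.028 ]
bulb0 0.61 393 211 [0.559  0.0669 0.028 ]
bulb0 0.56 323 214 [ 0.568  -0.0025  0.028 ]
bulb0 0.36 327 69 [ 0.4277 -0.0095  0.028 ]
tray_front 0.61 325 70 [ 0.4415 -0.011   0.11  ]
turn first z -0.0
shift after turn [17.92  0.33  3.81]
shift now [17.92  0.33  3.81] yawY 94.2 q6 -106.64155854950648 tcp [ 0.5641 -0.0042  0.2376] tilt [-0.003  0.001]
```

View pics/w9.png

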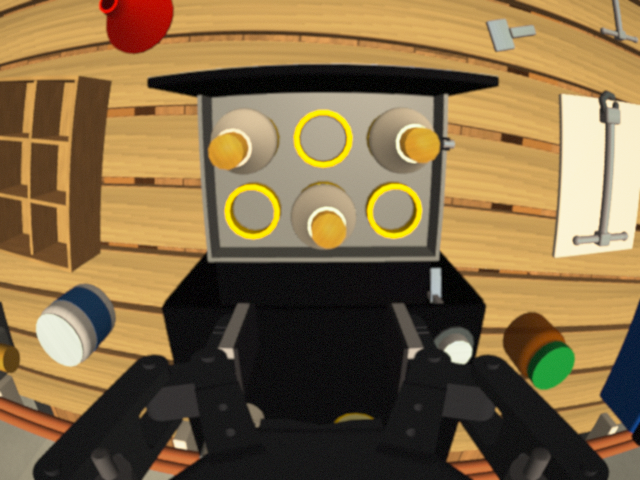

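All three lamps stand in rings: (243,140), (400,140) and (323,213). The carton is empty and the wrench is still on the tile. Now to get in front of the tray.

Request:
move_arm --jaw '[0,0,0,0,0,0,0,0,0,0,0,0]' --dp '[[3,0.1,0],[3,0.1,0],[3,0.1,0],[3,0,0],[3,0,0],[3,0,0],[0.5,0,0],[0,0,3],[0,0,4],[0,0,4],[0,0,3.5],[0,0,0]]' --turn '[[0,0,0],[0,0,0],[0,0,0],[0,0,0],[0,0,0],[0,0,0],[0,0,0],[0,0,0],[0,0,0],[0,0,0],[0,0,0],[0,0,0]]'

```text
time_s: 31.17
position: [0.377, -0.0139, 0.0892]
tool_rot: [[-0.997, -0.073, -0.011], [-0.073, 0.997, 0.004], [0.011, 0.005, -1.0]]
ft_force: [-0.4, 0.5, -0.0]
grip_width: -0.0002
gripper_force: 0.0
```

```bash
python3 - <<'E'
from h import *
go([.437,-.012,.095]); print(observe()["ft_force"])
E
```

```text
shift now [-5.99 -0.25 -0.65] yawY 94.2 q6 -114.42589031769451 tcp [ 0.377  -0.0139  0.0892] tilt [-0.011  0.004]
[-0.43819844  0.49096561 -0.00450193]
```

Request:
move_arm --jaw '[0,0,0,0,0,0,0,0,0,0,0,0]' --dp '[[-1,0,0],[-1,0,0],[-0.8,0,0],[-0.4,0,0],[-0.4,0,0],[-0.4,0,0],[-0.4,0,0],[-0.4,0,0],[-0.6,0,0],[-0.8,0,0],[-0.8,0,0],[-0.8,0,0]]' --turn '[[0,0,0],[0,0,0],[0,0,0],[0,0,0],[0,0,0],[0,0,0],[0,0,0],[0,0,0],[0,0,0],[0,0,0],[0,0,0],[0,0,0]]'

```text
time_s: 32.17
position: [0.4576, -0.0088, 0.0937]
tool_rot: [[-0.997, -0.073, -0.002], [-0.073, 0.997, 0.001], [0.002, 0.001, -1.0]]
ft_force: [-5.4, 1.6, 1.8]
grip_width: 0.0001
gripper_force: 0.0
```

Request:
move_arm --jaw '[0,0,0,0,0,0,0,0,0,0,0,0]' --dp '[[-0.8,0,0],[-0.8,0,0],[-0.8,0,0],[-0.8,0,0],[-0.8,0,0],[-0.8,0,0],[-0.8,0,0],[-0.8,0,0],[-0.8,0,0],[-0.8,0,0],[-0.6,0,0],[-0.5,0,0]]' --turn '[[0,0,0],[0,0,0],[0,0,0],[0,0,0],[0,0,0],[0,0,0],[0,0,0],[0,0,0],[0,0,0],[0,0,0],[0,0,0],[0,0,0]]'

```text
time_s: 33.17
position: [0.5484, -0.0022, 0.0935]
tool_rot: [[-0.997, -0.073, -0.002], [-0.073, 0.997, 0.0], [0.002, 0.001, -1.0]]
ft_force: [-6.5, 0.8, 2.2]
grip_width: -0.0001
gripper_force: 0.0
```

```bash
python3 - <<'E'
from h import *
print(observe()["ft_force"]); go([.583,-.001,.095])
im,D=cams.get_image("top")
for r in cams.mark_of("top","tray_front")[:2]:
    u,v=px(r["location"]); print(r["p"],u,v,onz("top",u,v,.11))
E
```

```text
[-6.48464275  0.8035803   2.21595248]
shift now [-3.46 -0.14 -0.15] yawY 94.2 q6 -106.79908365380605 tcp [ 0.5484 -0.0022  0.0935] tilt [-0.002  0.   ]
```

Request:
move_arm --jaw '[0,0,0,0,0,0,0,0]' --dp '[[-0.4,0,0],[-0.4,0,0],[-0.4,0,0],[-0.4,0,0],[-0.4,0,0],[-0.4,0,0],[-0.4,0,0],[-0.2,0,0]]' --turn '[[0,0,0],[0,0,0],[0,0,0],[0,0,0],[0,0,0],[0,0,0],[0,0,0],[0,0,0]]'

```text
time_s: 33.93
position: [0.5768, -0.0, 0.0935]
tool_rot: [[-0.997, -0.073, -0.005], [-0.073, 0.997, 0.0], [0.005, 0.001, -1.0]]
ft_force: [-11.7, -1.1, 3.9]
grip_width: -0.0
gripper_force: 0.0
```

Request:
move_arm --jaw '[0,0,0,0,0]' --dp '[[-0.2,0,0],[-0.2,0,0],[-0.2,0,0],[0,0,0],[0,0,0]]' --turn '[[0,0,0],[0,0,0],[0,0,0],[0,0,0],[0,0,0]]'

```text
time_s: 34.35
position: [0.5837, 0.0005, 0.0935]
tool_rot: [[-0.997, -0.073, -0.002], [-0.073, 0.997, 0.001], [0.002, 0.001, -1.0]]
ft_force: [-5.2, 2.4, -0.0]
grip_width: 0.0
gripper_force: 0.0
```

Request:
move_arm --jaw '[0,0,0,0,0]' --dp '[[-0.2,0,0],[-0.2,0,0],[0,0,0],[0,0,0],[0,0,0]]' --turn '[[0,0,0],[0,0,0],[0,0,0],[0,0,0],[0,0,0]]'

```text
time_s: 34.77
position: [0.588, 0.0005, 0.0936]
tool_rot: [[-0.997, -0.073, -0.001], [-0.073, 0.997, 0.0], [0.001, 0.0, -1.0]]
ft_force: [-3.4, -0.0, -1.4]
grip_width: 0.0
gripper_force: 0.0
```

Request:
move_arm --jaw '[0,0,0,0,0]' --dp '[[-0.2,0,0],[-0.1,0,0],[0,0,0],[0,0,0],[0,0,0]]' --turn '[[0,0,0],[0,0,0],[0,0,0],[0,0,0],[0,0,0]]'

```text
time_s: 35.18
position: [0.5908, 0.0007, 0.0936]
tool_rot: [[-0.997, -0.073, -0.001], [-0.073, 0.997, 0.0], [0.001, 0.0, -1.0]]
ft_force: [-5.4, 0.2, -1.3]
grip_width: 0.0002
gripper_force: 0.0
```

Request:
move_arm --jaw '[0,0,0,0,0]' --dp '[[-0.2,0,0],[-0.1,0,0],[0,0,0],[0,0,0],[0,0,0]]' --turn '[[0,0,0],[0,0,0],[0,0,0],[0,0,0],[0,0,0]]'

```text
time_s: 35.6
position: [0.5921, 0.0008, 0.0936]
tool_rot: [[-0.997, -0.073, -0.005], [-0.073, 0.997, -0.0], [0.005, 0.0, -1.0]]
ft_force: [-14.3, -0.9, 3.8]
grip_width: 0.0002
gripper_force: 0.0
```

Looks like the stop. One small extra push, then I'll back off.

Request:
move_arm --jaw '[0,0,0,0,0,0,0,0,0,0]' --dp '[[-0.2,0,0],[0,0,0],[0.5,0,0],[0.5,0,0],[0.8,0,0],[1.5,0,0],[2,0,0],[3,0,0],[3,0,0],[0,0,0]]' --turn '[[0,0,0],[0,0,0],[0,0,0],[0,0,0],[0,0,0],[0,0,0],[0,0,0],[0,0,0],[0,0,0],[0,0,0]]'

```text
time_s: 36.43
position: [0.479, -0.0068, 0.0938]
tool_rot: [[-0.997, -0.073, -0.003], [-0.073, 0.997, 0.001], [0.003, 0.001, -1.0]]
ft_force: [0.4, 0.6, 0.0]
grip_width: -0.0004
gripper_force: 0.0
```

Request:
move_arm --jaw '[0,0,0,0,0,0,0,0]' --dp '[[2,0,-2],[2,0,-4],[2,0,-4],[1,0,-4],[0,0,-3],[0,0,0],[0,0,0],[0,0,0]]' --turn '[[0,0,0],[0,0,0],[0,0,0],[0,0,0],[0,0,0],[0,0,0],[0,0,0],[0,0,0]]'

```text
time_s: 37.1
position: [0.4165, -0.0121, 0.2579]
tool_rot: [[-0.997, -0.073, 0.0], [-0.073, 0.997, 0.0], [-0.0, 0.0, -1.0]]
ft_force: [-0.3, -0.0, -0.6]
grip_width: 0.0001
gripper_force: 0.0
```

```bash
python3 - <<'E'
from h import *
im,D=save("scene","s9.png"); print(observe()["position"],observe()["ft_force"])
im,D=cams.get_image("top")
for q in("tray_front","wrench"):
  for r in cams.mark_of("top",q)[:2]:
    u,v=px(r["location"]); print(q,r["p"],u,v,onz("top",u,v,.11 if q[0]=="t" else .008))
E
```

```text
[ 0.4163219  -0.01210177  0.25742778] [ 0.34998617 -0.37341546 -0.64571814]
tray_front 0.64 319.616 193.20000000000002 [ 0.59710586 -0.00643866  0.11      ]
tray_front 0.26 314.304 175.29600000000002 [0.63782906 0.0055658  0.11      ]
wrench 0.92 486.27200000000005 368.016 [ 0.20617466 -0.39484948  0.008     ]
wrench 0.89 169.216 349.104 [0.2475649  0.34109657 0.008     ]
```

View pics/s9.png

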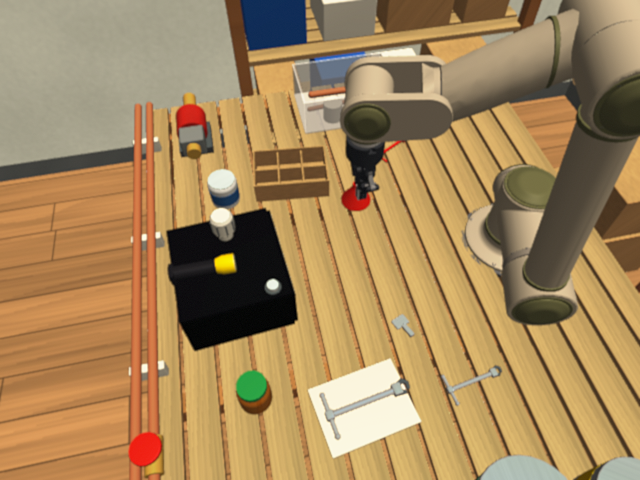

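Tray is shut flush, and it stayed shut after I backed off. The wrench lies on the tile from (328,408) to (402,385), and the bystanders haven't moved. Quick numeric check of the wrench, then hand in.

```bash
python3 - <<'E'
from h import *
a=onz("scene",329,410,.017);b=onz("scene",398,388,.02);m=(a+b)/2
t=np.mean([onz("scene",u,v,.008) for u,v in[(309,389),(389,361),(419,417),(333,454)]],0)
print(m[:2],t[:2],np.linalg.norm((m-t)[:2]),np.degrees(np.arctan((b-a)[1]/(b-a)[0])))
if np.linalg.norm((m-t)[:2])<.02: print(ticket.close_job())
E
```

```text
[0.48825903 0.34152457] [0.49180209 0.34813253] 0.007497895266725018 4.772200914973781
the job is handed in; nothing more can be done
None
```

The job is handed in, with no verdict returned: the wrench lies along the tile about 7 mm off centre, all three lamps stood upright in rings before I closed the tray, and the tray was pushed home gently and stayed shut.

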